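Seat the pitch comb leaf in the stool spindle's thread

TASK

Take the aluminium comb leaf with the red end out of the rack and set it upright, teeth down, between the blue guide brackets into the thread of the wooden spindle, feeling along the thread until all its teeth drop into the grooves and it sits flat on the crests near the middle. Let go, then prove that it does not rock: with closed fingers press lightly down on top of its red end, then on top of its plain end, and leave it sitting there. Never bear on the spindle or stand with more than 40 N, and do not disturb the other leaf, the vase, the nut or the candle holder.

Things in the scene. Friction and masses are not known exactly. Their poses are not given: they have to be found in the camera images.
- coarse_leaf: Comb leaf to use: aluminium plate 92 mm long (x), 10 thick (y), 52 high (z), red cap on the last 16 mm at +x. Origin: centre of the underside at the tooth tips, z up to the flat top edge. 7 teeth 12 mm apart (x = -36..36), 4 wide, 5.5 tall. Symmetric but for the cap: may be seated either way round. About 0.12 kg. Stands loosely in a rack slot, top 34 mm above the slot walls: pinch across y from above.
- red_end (a point): Middle of the leaf's flat top edge over its last tooth at the red end, 36 mm from mid-length: a place to press.
- plain_end (a point): The same at the leaf's other, plain end, 36 mm from mid-length.
- fine_leaf: The other leaf: brass with a black end, same outside size and origin, 11 finer teeth 7 mm apart; it stands in the rack's other slot. Leave it alone.
- rack: Fixed wooden rack, 116 x 120 mm, 24 mm high. Origin: centre of the underside. Two slots along x, 14 mm wide, centre lines at y = -37 and +37 mm; slot floors 6 mm above the table.
- stand: Fixed rigid checking stand, base 240 (x) x 90 (y) x 12 mm; origin: centre of the underside, on the table. A wooden screw spindle is clamped in it along x, axis at z = 45 mm; end clamps at x = -90 and 90 mm reach z = 64 mm. The leaf's origin is at z = 65 mm when its teeth stand on the crests and at z = 59.5 mm when fully seated; seated, it stands by itself.
- thread (a point): Top line of the spindle's thread above the stand's middle, at crest height (65 mm over the table; axes as the stand). Rigid thread, 40 mm across crests, pitch 12 mm, crests 6 wide, grooves 6 wide and 6 deep, from x = -70 to 70 mm. The spindle's turn is unknown: the nearest seat for the leaf's centre is 2 to 6 mm from here, to +x or -x, with 1 mm play; find it by feel or sight.
- guide (a point): Middle of the guide, 95 mm over the table (axes as the stand). Two pairs of blue brackets (outer faces y = -30 and 30 mm) at x = -37 and 37 mm, each 14 mm long in x, tops at this height and flared over the last 10 mm, leave a slot 16 mm wide in y, centred here. Between the pairs, beside the spindle's middle, nothing stands above it.
- vase: Clear glass vase, 90 mm across, 110 mm high, origin under its centre. Leave alone.
- nut: Plain light wooden nut ring, 68 mm across, 30 mm high, origin under its centre. Leave alone.
- candle_holder: Steel candle holder with a tealight, 90 mm across, 26 mm high, origin under its centre. Leave alone.
Things that resemble listed ones, but are neither listed nor needed, are in the scene too. Of the things shaped like the coarse_leaf, the aluminium one is meant.

How it is judged:
On the way, in this order (a step that is already met when the one before it is completed fails the run):
1. the red-ended leaf is lifted clear of the rack (its teeth more than 60 mm above the table) (height (world z) of coarse_leaf above 0.06 m), for 0.1 s.
2. the leaf is seated in the thread, upright and flat, and let go (z of coarse_leaf in the frame of stand between 0.057 and 0.0612 m and x of coarse_leaf in the frame of stand between -0.022 and 0.022 m and y of coarse_leaf in the frame of stand between -0.006 and 0.006 m and angle between coarse_leaf's own x axis and vertical between 1.541 and 1.601 rad and angle between coarse_leaf's own z axis and vertical below 0.12 rad and angle between the x axis of coarse_leaf and the x axis of stand, either way round below 0.12 rad and contact force between the fingers and coarse_leaf below 0.05 N), for 0.2 s.
3. a downward press of more than 2 N with the fingertips on top of the red end, 22 mm or more from mid-length, the leaf staying seated (contact force between the fingers and coarse_leaf above 2 N and x of the grasp point in the frame of coarse_leaf above 0.022 m and z of the grasp point in the frame of coarse_leaf above 0.06 m and z of coarse_leaf in the frame of stand between 0.057 and 0.0612 m and x of coarse_leaf in the frame of stand between -0.022 and 0.022 m and y of coarse_leaf in the frame of stand between -0.006 and 0.006 m and angle between coarse_leaf's own x axis and vertical between 1.541 and 1.601 rad and angle between coarse_leaf's own z axis and vertical below 0.12 rad and angle between the x axis of coarse_leaf and the x axis of stand, either way round below 0.12 rad), for 0.1 s.
4. the same on top of the plain end (contact force between the fingers and coarse_leaf above 2 N and x of the grasp point in the frame of coarse_leaf below -0.022 m and z of the grasp point in the frame of coarse_leaf above 0.06 m and z of coarse_leaf in the frame of stand between 0.057 and 0.0612 m and x of coarse_leaf in the frame of stand between -0.022 and 0.022 m and y of coarse_leaf in the frame of stand between -0.006 and 0.006 m and angle between coarse_leaf's own x axis and vertical between 1.541 and 1.601 rad and angle between coarse_leaf's own z axis and vertical below 0.12 rad and angle between the x axis of coarse_leaf and the x axis of stand, either way round below 0.12 rad), for 0.1 s.
At the end, for the whole second after the job is handed in: The red-ended leaf rests released in the thread: origin 57.0 to 61.2 mm above the stand's underside, within 22 mm of its middle along x and 6 mm along y, long axis within 0.03 rad of level and 0.12 rad of the spindle's axis (either way), upright within 0.12 rad (z of coarse_leaf in the frame of stand between 0.057 and 0.0612 m and x of coarse_leaf in the frame of stand between -0.022 and 0.022 m and y of coarse_leaf in the frame of stand between -0.006 and 0.006 m and angle between coarse_leaf's own x axis and vertical between 1.541 and 1.601 rad and angle between coarse_leaf's own z axis and vertical below 0.12 rad and angle between the x axis of coarse_leaf and the x axis of stand, either way round below 0.12 rad and linear speed of coarse_leaf below 0.01 m/s); the robot touches nothing.
It fails at once if the leaf bears on the stand or spindle with more than 40 N (contact force between coarse_leaf and stand above 40 N).
It fails at once if the fingers bear on the stand or spindle with more than 40 N (contact force between the fingers and stand above 40 N).
It fails at once if the brass leaf, the vase, the nut or the candle holder is moved more than 20 mm (distance of any of fine_leaf, vase, nut, candle_holder from where it was at the start of the episode above 0.02 m).
It fails at once if the brass leaf, the vase, the nut or the candle holder is tipped more than 0.35 rad (angle between any of fine_leaf, vase, nut, candle_holder's own z axis and vertical above 0.35 rad).
It also fails if it takes over 64 s, if anything falls off the work surface, if the arm or the gripper's body presses on something with over 40 N, if the wrist force passes 120 N, or if a joint passes its speed limit or range.

ROBOT

A 7-joint arm with a two-finger parallel gripper is mounted at the origin on the work surface. World frame = base frame: x ahead of the robot, y to its left, z up, the work surface at z = 0. Lengths are in m, angles in rad, forces in N, time in s.
With the tool pointing down it reaches from about 0.425 to 0.925 m from the base axis. Payload 6.8 kg.
Tool frame: the origin (TCP) lies at the very end of the fingers, on their centre line; the grasp point (between the pads) lies 19 mm behind it; z points along the fingers, y is the direction in which the jaws open and shut (so a half turn about z gives the same grasp; the last joint's range is limited). The gripper opens to 85 mm and grips with 20 to 120 N. Pads are 22 mm wide; open, the fingers measure 114 mm over their backs; the gripper's body (76 mm by 85 mm) begins 54 mm behind the grasp point. The pads swing forward as they close: fully open they stand 13 mm farther back than shut.
Start: joints at [-0.108, 0.477, 0.022, 1.555, -0.011, 1.109, -0.083], TCP at [0.675, 0, 0.195] pointing down, gripper open.
Joint ranges: [-2.96, 2.96], [-0.34, 2.1], [-1.41, 1.46], [0.24, 2.44], [-1.37, 4.51], [0.17, 1.92], [-2.96, 2.96]. Speed limits (rad/s): [2.39, 2.39, 3.14, 3.14, 3.14, 3.14, 3.14].

INTERFACE

Orientations are given as a 3x3 rotation matrix whose columns are the frame's x, y, z axes.
In Python, from plant import env, imaging gives the robot as it stands. The module is installed in compiled form; this text tells all that it offers.
- The arm moves only by the tool drive_tool, never from a script. Its argument "moves" is a list that holds one entry, the list of rows, each a list of 5 numbers: the closure, from -1 (fully open) to 1 (shut), so that 0 is half open, then the shift along the tool's x, y, z in cm, then the turn about the tool's z in rad. A call has 1 to 12 rows; each row shifts and turns the pose as measured when the row begins, along the tool's axes as they then stand; what a row does not reach is not made up. A row lasts 1/10 s, in which the tool goes at most 50 mm and 8.59 degrees, less where a joint would pass 70% of its speed; a pose out of reach is approached as far as the arm can. A call is refused whole if a number of a shift passes 5 or a number of a turn 0.15, either way. A call with a gripper value outside its range is refused whole. The fingers move at their own pace and stop on an object; the grip force is fixed at half the most. Time passes only in rows, so rows that do not move let the fingers close. It gives the time, the measured TCP pose, the force and the opening at its end, in the units of the state.
- env.observe(): the state, without advancing time (a new reading comes with each control period).
- imaging.get_image(name): name is "scene" or "side" or "wrist"; returns the picture (420x560x3 uint8, red, green, blue); there is no depth.
- imaging.camera_info(name): a dict with "fx", "fy", "cx", "cy" (pixels), "k1" (the pictures are not rectified: a ray, as slopes to the right and down, at radius r is drawn at 1 + k1 r^2 times it, then the intrinsics apply), "extrinsics" (4x4, takes a point from camera to world coordinates). Camera axes: x right, y down, z forward; pixel columns grow to the right and rows downward; lengths in m; the calibration is good to about 2 mm. A picture is of the moment at which its call begins: read the wrist's pose just before it. camera_info takes no time and is no camera call; for the wrist camera it gives the pose at the moment of the call.
- env.hand_in(): hands the job in, once; it reports no verdict.
The state is a dict: "clock": time; "q": joint angles; "qvel": joint speeds; "joint_torque": joint torques, N m; "tcp_pos": TCP position; "eef_rot": TCP orientation; "ft_force": force on the tool from outside, world axes, zero at the start; "torque": the same for the moment, N m; "finger_gap": finger opening in m.
Only numpy, scipy, OpenCV 4.12 (cv2) and the standard library are available. Lean on these libraries where they do the work, as an engineer would, in place of code of your own. Each camera call takes 0.05 s, during which the arm holds its last target.

## Working session

There is one attempt and no reset: what is moved stays moved. The work goes in short steps, Python scripts to look and compute and a tool call to move; the robot and the scene stay as the last step left them, time stands still between calls to the robot, and variables do not carry over. Pictures are saved under pics/ and viewed, and the job is handed in when it is done.

Besides the shell and the picture viewer there is one more tool, called after "Request:" by a JSON object that holds its "api" and its "payload". drive_tool: Moves the arm, as the interface text tells. Its arguments: {"type":"object","properties":{"moves":{"type":"array"}},"required":["moves"]}

```bash
mkdir -p pics
python3 - <<'E'
from plant import env, imaging
import cv2, numpy as np
print({k:np.round(v,3).tolist() for k,v in env.observe().items()})
for n in ["scene","side","wrist"]:
    i=imaging.camera_info(n); print(n,{k:np.round(v,4).tolist() for k,v in i.items()})
    im=imaging.get_image(n); cv2.imwrite(f"pics/{n}0.png",im[:,:,::-1])
E
```

```text
{'clock': 0.0, 'q': [-0.108, 0.478, 0.022, 1.556, -0.011, 1.109, -0.083], 'qvel': [0.001, -0.001, -0.0, -0.002, 0.001, 0.0, 0.001], 'joint_torque': [-0.001, -59.644, 1.608, -28.119, 0.012, 0.009, 0.0], 'tcp_pos': [0.674, -0.0, 0.194], 'eef_rot': [[0.0, 1.0, -0.002], [1.0, -0.0, -0.0], [-0.0, -0.002, -1.0]], 'ft_force': [-0.21, 0.514, -0.222], 'torque': [0.029, -0.024, -0.037], 'finger_gap': 0.086}
scene {'fx': 531.3742, 'fy': 531.3742, 'cx': 273.9687, 'cy': 208.591, 'k1': -0.1536, 'extrinsics': [[0.2394, 0.6544, -0.7173, 1.2647], [0.9707, -0.1462, 0.1905, -0.1796], [0.0198, -0.7419, -0.6702, 0.7255], [0.0, 0.0, 0.0, 1.0]]}
side {'fx': 463.5033, 'fy': 463.5033, 'cx': 269.066, 'cy': 207.6036, 'k1': -0.1141, 'extrinsics': [[-0.8034, -0.4207, 0.4215, 0.2327], [-0.5954, 0.577, -0.5591, 0.4502], [-0.008, -0.7001, -0.714, 0.6367], [0.0, 0.0, 0.0, 1.0]]}
wrist {'fx': 293.7386, 'fy': 293.7386, 'cx': 276.5183, 'cy': 209.941, 'k1': -0.0271, 'extrinsics': [[1.0, 0.0005, -0.0012, 0.6753], [0.0001, -0.9658, -0.2595, 0.0652], [-0.0013, 0.2595, -0.9658, 0.3736], [0.0, 0.0, 0.0, 1.0]]}
```

View pics/scene0.png

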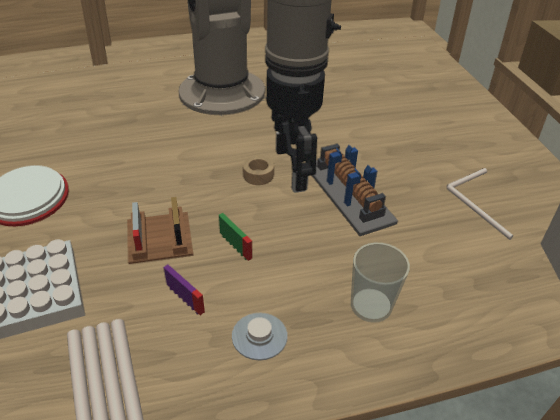

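View pics/side0.png

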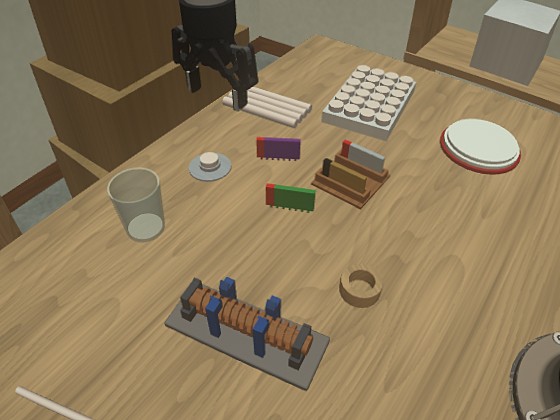

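View pics/wrist0.png

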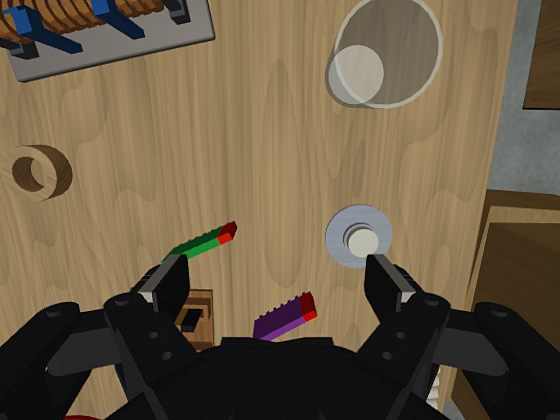

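The scene view shows the rack near (160,235), with the aluminium leaf (red end) at (137,225) and the brass leaf at (178,222). The stand is near (355,190), the vase at (378,283), the nut at (258,171) and the candle holder at (260,333). Green and purple decoys lie flat. I'll zoom in next.

```bash
cat > h.py <<'E'
from plant import env, imaging
import cv2, numpy as np
def info(n):
    i=imaging.camera_info(n); K=np.array([[i['fx'],0,i['cx']],[0,i['fy'],i['cy']],[0,0,1.]])
    return K,i['k1'],np.array(i['extrinsics'])
def ray(n,uv,I=None):
    K,k1,E=I or info(n)
    p=cv2.undistortPoints(np.array([[uv]],float),K,np.array([k1,0,0,0.]))[0,0]
    return E[:3,3],E[:3,:3]@np.array([p[0],p[1],1.])
def onz(n,uv,z,I=None):
    o,d=ray(n,uv,I); return o+d*(z-o[2])/d[2]
def tri(a,ua,b,ub,Ia=None,Ib=None):
    A=np.zeros((3,3));B=np.zeros(3);R=[ray(a,ua,Ia),ray(b,ub,Ib)]
    for o,d in R:
        d=d/np.linalg.norm(d);P=np.eye(3)-np.outer(d,d);A+=P;B+=P@o
    x=np.linalg.solve(A,B)
    e=[np.linalg.norm(np.cross(x-o,d/np.linalg.norm(d))) for o,d in R]
    return x,max(e)
def proj(n,p,I=None):
    K,k1,E=I or info(n)
    q=E[:3,:3].T@(np.array(p)-E[:3,3])
    return cv2.projectPoints(q[None],np.zeros(3),np.zeros(3),K,np.array([k1,0,0,0.]))[0][0,0]
def crop(src,x0,y0,x1,y1,s,out):
    im=cv2.imread(src)[y0:y1,x0:x1]; cv2.imwrite(out,cv2.resize(im,None,fx=s,fy=s,interpolation=cv2.INTER_CUBIC))
E
python3 - <<'E'
from h import *
crop('pics/scene0.png',115,185,215,265,8,'pics/c1.png')
crop('pics/side0.png',305,130,395,210,7,'pics/c2.png')
crop('pics/scene0.png',300,135,400,235,6,'pics/c3.png')
crop('pics/side0.png',160,270,340,390,4.4,'pics/c4.png')
E
```

```text
(no output)
```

View pics/c1.png

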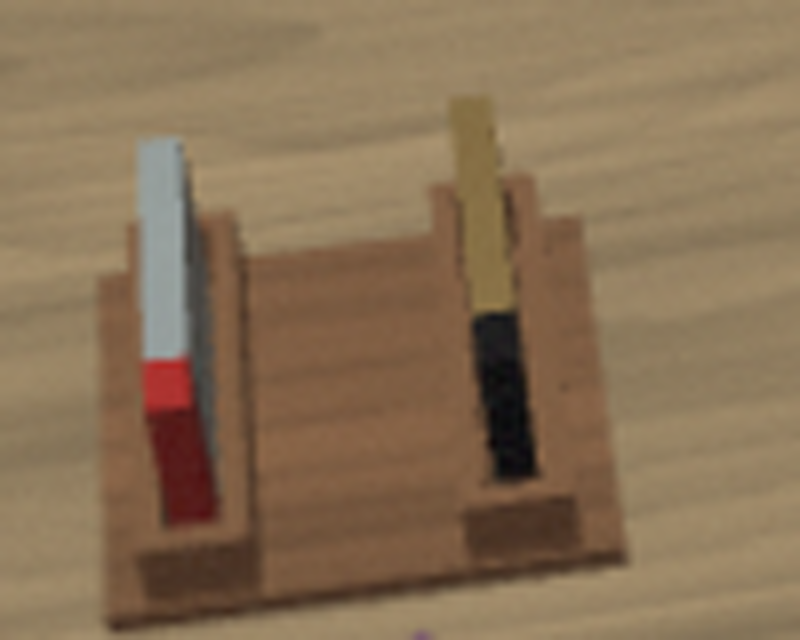

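View pics/c2.png

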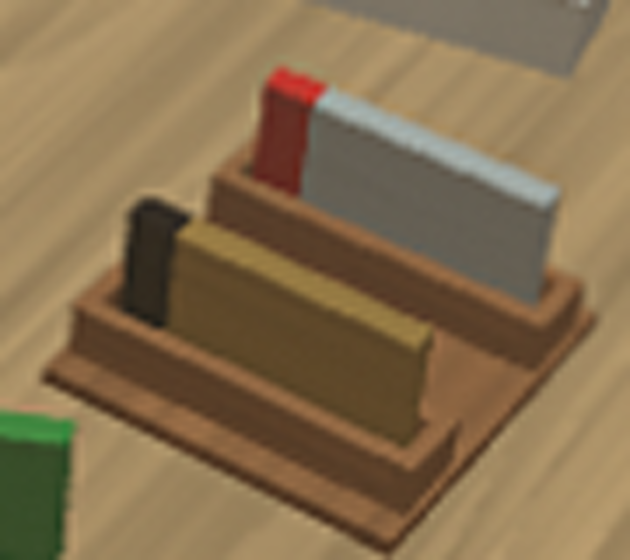

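View pics/c3.png

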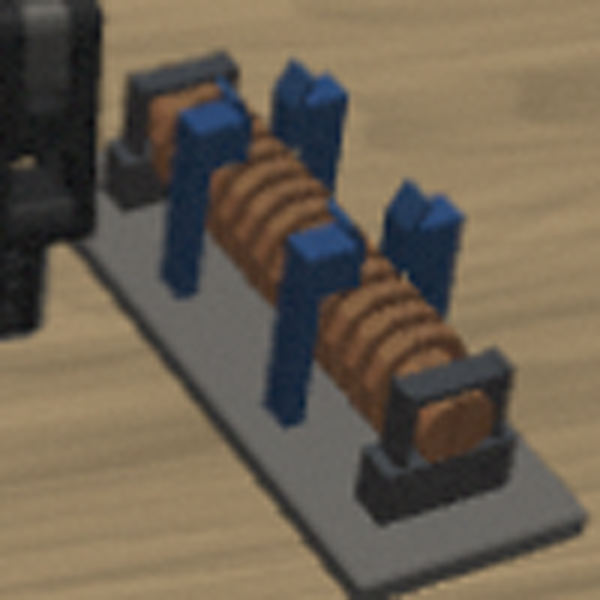

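View pics/c4.png

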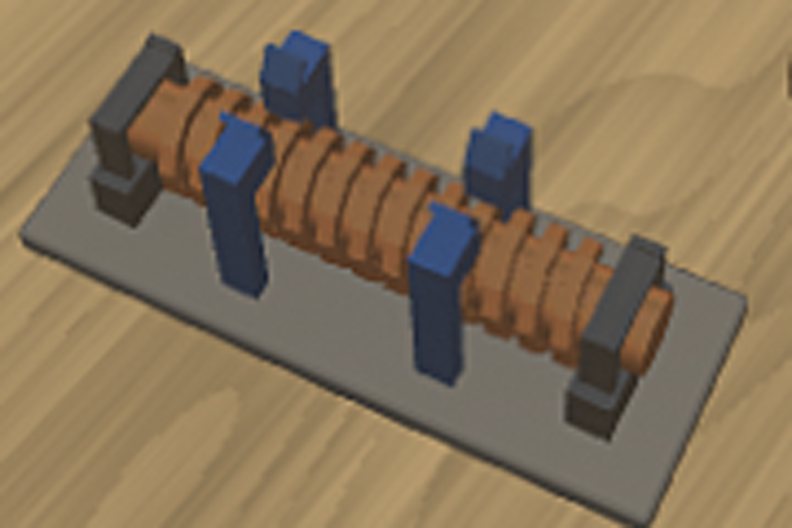

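Run:
```python
from h import *
S=lambda x,y:(160+x/4.4-.5+.11,270+y/4.4-.4)
for nm,p in dict(L=(22,237),B=(650,520),R=(745,300)).items(): print('stand',nm,onz('side',S(*p),.012).round(4))
C3=lambda x,y:(300+x/6-.42,135+y/6-.42)
for nm,p in dict(nearR=(583,520),near=(362,588)).items(): print('stand scene',nm,onz('scene',C3(*p),.012).round(4))
# bracket tops outer edges
C1=lambda x,y:(115+x/8-.44,185+y/8-.44)
for nm,p in dict(a=(138,140),b=(181,140),c=(190,407),d=(147,410)).items(): print('leaf scene',nm,onz('scene',C1(*p),.058).round(4))
C2=lambda x,y:(305+x/7-.43,130+y/7-.43)
for nm,p in dict(redfar=(280,68),rednear=(268,88),rn=(325,88),plfar=(557,188),plnear=(543,208)).items(): print('leaf side',nm,onz('side',C2(*p),.058).round(4))
for nm,p in dict(a=(452,98),b=(493,98),c=(516,312),d=(474,315)).items(): print('brass scene',nm,onz('scene',C1(*p),.058).round(4))
for n,uv,z in [('scene',(380,260),.11),('scene',(258,165),.03),('scene',(260,333),.01),('side',(210,166),.01),('side',(136,185),.11),('side',(361,283),.03),('side',(359,292),.0)]: print(n,uv,onz(n,uv,z).round(3))
```

```text
stand L [0.5827 0.2557 0.012 ]
stand B [0.3506 0.2105 0.012 ]
stand R [0.3674 0.1269 0.012 ]
stand scene nearR [0.5905 0.2517 0.012 ]
stand scene near [0.6041 0.1682 0.012 ]
leaf scene a [ 0.4732 -0.2501  0.058 ]
leaf scene b [ 0.4755 -0.2399  0.058 ]
leaf scene c [ 0.5669 -0.2427  0.058 ]
leaf scene d [ 0.5657 -0.2522  0.058 ]
leaf side redfar [ 0.5661 -0.2521  0.058 ]
leaf side rednear [ 0.5641 -0.2417  0.058 ]
leaf side rn [ 0.5507 -0.2516  0.058 ]
leaf side plfar [ 0.475  -0.2504  0.058 ]
leaf side plnear [ 0.4742 -0.2401  0.058 ]
brass scene a [ 0.4744 -0.1749  0.058 ]
brass scene b [ 0.4766 -0.1652  0.058 ]
brass scene c [ 0.5521 -0.168   0.058 ]
brass scene d [ 0.551  -0.1774  0.058 ]
scene (380, 260) [0.76 0.13 0.11]
scene (258, 165) [0.377 0.018 0.03 ]
scene (260, 333) [ 0.783 -0.069  0.01 ]
side (210, 166) [ 0.775 -0.066  0.01 ]
side (136, 185) [0.758 0.128 0.11 ]
side (361, 283) [0.373 0.024 0.03 ]
side (359, 292) [0.374 0.021 0.   ]
```

The leaf's centre is about (0.520, -0.246) with yaw about -0.025. The stand is about (0.477, 0.190) with yaw about 0.18. I'll turn the tool first, with the gripper half open.

Request:
{"api": "drive_tool", "payload": {"moves": [[[-0.2,0,0,0,0.15],[-0.2,0,0,0,0.15],[-0.2,0,0,0,0.15],[-0.2,0,0,0,0.15],[-0.2,0,0,0,0.15],[-0.2,0,0,0,0.15],[-0.2,0,0,0,0.15],[-0.2,0,0,0,0.15],[-0.2,0,0,0,0.15],[-0.2,0,0,0,0.15],[-0.2,0,0,0,0.1]]]}}

```text
clock: 1.25
tcp_pos: [0.6711, 0.0001, 0.1897]
eef_rot: [[0.999, -0.041, -0.01], [-0.041, -0.999, -0.0], [-0.01, 0.0, -1.0]]
ft_force: [0.0, 0.6, -0.4]
finger_gap: 0.0512
```

Request:
{"api": "drive_tool", "payload": {"moves": [[[-0.2,-2.0,3.6,0,0],[-0.2,-2.0,3.6,0,0],[-0.2,-2.0,3.6,0,0],[-0.2,-2.0,3.6,0,0],[-0.2,-2.0,3.6,0,0],[-0.2,-2.0,3.6,0,0],[-0.2,-2.0,3.6,0,0],[-0.2,0,0,0,0]]]}}

```text
clock: 2.05
tcp_pos: [0.5146, -0.2511, 0.188]
eef_rot: [[0.999, -0.038, -0.014], [-0.038, -0.999, 0.001], [-0.014, -0.0, -1.0]]
ft_force: [0.1, -0.8, -0.3]
finger_gap: 0.0513
```

Run:
```python
from h import *
np.savez('w1.npz',*info('wrist'))
cv2.imwrite('pics/w1.png',imaging.get_image('wrist')[:,:,::-1])
s=env.observe();print(s['tcp_pos'].round(4) if hasattr(s['tcp_pos'],'round') else s['tcp_pos'],s['eef_rot'],s['ft_force'])
```

```text
[ 0.5164 -0.248   0.1878] [[ 0.99932424 -0.03442624 -0.0128804 ]
 [-0.03439998 -0.9994056   0.00225422]
 [-0.01295035 -0.00180962 -0.9999145 ]] [-0.13509479  0.13421085 -0.11492478]
```

View pics/w1.png

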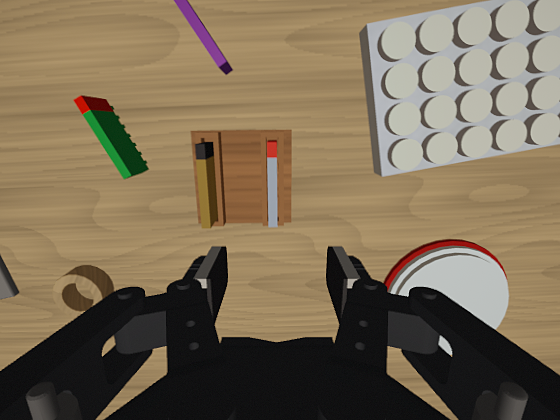

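The wrist view shows the leaf's top between about (272,141) and (272,227), with the red end at the top. The brass leaf is to its left at (205,185). I'll measure both.

Run:
```python
from h import *
z=np.load('w1.npz');I=(z['arr_0'],float(z['arr_1']),z['arr_2'])
crop('pics/w1.png',180,120,300,240,5,'pics/w1c.png')
im=cv2.imread('pics/w1.png');hsv=cv2.cvtColor(im,cv2.COLOR_BGR2HSV)
m1=cv2.inRange(hsv,(0,150,150),(8,255,255))|cv2.inRange(hsv,(172,150,150),(180,255,255))
m2=cv2.inRange(hsv,(90,10,130),(125,80,230))
m=(m1|m2); r=np.zeros_like(m); r[130:235,255:285]=m[130:235,255:285]
n,l,st,c=cv2.connectedComponentsWithStats(r); k=1+np.argmax(st[1:,4]); print(st[k],c[k])
cnt=cv2.findContours((l==k).astype(np.uint8),0,1)[0][0]
b=cv2.boxPoints(cv2.minAreaRect(cnt)); print(b)
for p in b: print(onz('wrist',p,.058,I).round(4))
print('mean',np.mean([onz('wrist',p,.058,I) for p in b],0))
print('tcp proj at z.058',proj('wrist',(0.5164,-.248,.058),I))
```

```text
[267 158  10  69 612] [272.03431373 191.59803922]
[[267. 158.]
 [276. 158.]
 [276. 226.]
 [267. 226.]]
[ 0.5523 -0.2428  0.058 ]
[ 0.552  -0.2521  0.058 ]
[ 0.4774 -0.2493  0.058 ]
[ 0.4777 -0.2393  0.058 ]
mean [ 0.51484721 -0.24588004  0.058     ]
tcp proj at z.058 [273.4118029  191.59183324]
```

View pics/w1c.png

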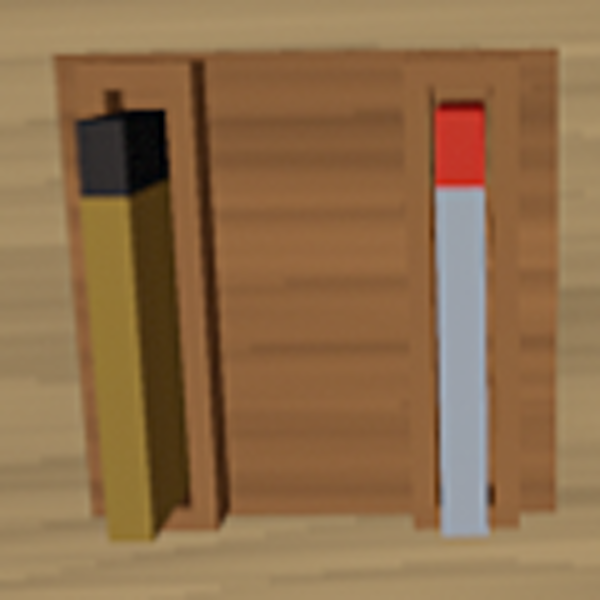

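Request:
{"api": "drive_tool", "payload": {"moves": [[[-0.2,0.6,-0.2,2,0],[-0.2,0,0,2.5,0],[-0.2,0,0,2.5,0],[-0.2,0,0,2.5,0],[-0.2,0,0,2.0,0],[-0.2,0,0,0,0]]]}}

```text
clock: 2.7
tcp_pos: [0.5267, -0.2385, 0.0688]
eef_rot: [[1.0, -0.026, -0.009], [-0.026, -1.0, 0.006], [-0.009, -0.006, -1.0]]
ft_force: [-0.4, 0.3, 0.6]
finger_gap: 0.0517
```

Request:
{"api": "drive_tool", "payload": {"moves": [[[-0.2,-0.5,0.7,0,0],[-0.2,0,0,0,0]]]}}

```text
clock: 2.9
tcp_pos: [0.5224, -0.2445, 0.0694]
eef_rot: [[1.0, -0.024, -0.009], [-0.023, -1.0, 0.006], [-0.009, -0.006, -1.0]]
ft_force: [-0.2, -0.1, -0.4]
finger_gap: 0.0512
```

Run:
```python
from h import *
s=env.observe();print(s['tcp_pos'],s['eef_rot'].round(3))
I=info('wrist');np.savez('w2.npz',*I)
cv2.imwrite('pics/w2.png',imaging.get_image('wrist')[:,:,::-1])
```

```text
[ 0.52241109 -0.2444991   0.06942759] [[ 1.    -0.024 -0.009]
 [-0.023 -1.     0.006]
 [-0.009 -0.006 -1.   ]]
```

View pics/w2.png

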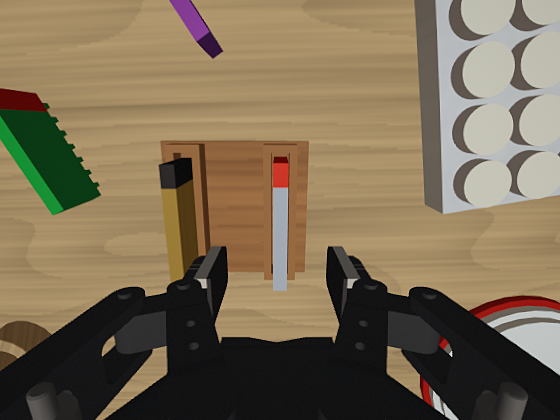

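Run:
```python
from h import *
z=np.load('w2.npz');I=(z['arr_0'],float(z['arr_1']),z['arr_2'])
for p in [(272.5,163),(289,163),(273.5,290),(287.5,290)]: print(onz('wrist',p,.058,I).round(4))
s=env.observe();print(proj('wrist',s['tcp_pos'],I), proj('wrist',s['tcp_pos']+s['eef_rot'][:,2]*.011,I))
```

```text
[ 0.5687 -0.2433  0.058 ]
[ 0.5685 -0.2539  0.058 ]
[ 0.4768 -0.2415  0.058 ]
[ 0.4766 -0.2517  0.058 ]
[274.96460281 235.68785961] [275.05149033 230.12344173]
```

Request:
{"api": "drive_tool", "payload": {"moves": [[[-0.2,0,0.3,0.8,0],[-0.2,0,0,1.0,0],[-0.2,0,0,1.0,0],[-0.2,0,0,0.6,0],[-0.2,0,0,0,0]]]}}

```text
clock: 3.45
tcp_pos: [0.5248, -0.2472, 0.0349]
eef_rot: [[1.0, -0.023, -0.004], [-0.023, -1.0, 0.006], [-0.004, -0.006, -1.0]]
ft_force: [-0.9, 0.4, 0.4]
finger_gap: 0.0514
```

Request:
{"api": "drive_tool", "payload": {"moves": [[[-0.2,-0.2,0,0.4,0],[0.3,0,0,0,0],[1,0,0,0,0],[1,0,0,0,0],[1,0,0,0,0],[1,0,0,0,0],[1,0,0,0,0]]]}}

```text
clock: 4.15
tcp_pos: [0.523, -0.2473, 0.0311]
eef_rot: [[1.0, -0.023, -0.003], [-0.023, -1.0, 0.006], [-0.003, -0.005, -1.0]]
ft_force: [-0.4, 0.4, 0.2]
finger_gap: 0.0002
```

Run:
```python
from h import *
print(env.observe()['finger_gap'])
for n in ['wrist','side','scene']: cv2.imwrite(f'pics/{n}3.png',imaging.get_image(n)[:,:,::-1])
crop('pics/side3.png',290,100,410,220,5,'pics/side3c.png')
```

```text
0.0002075458297733564
```

View pics/wrist3.png

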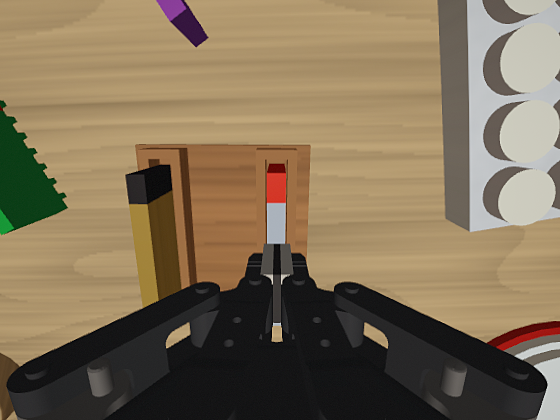

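View pics/side3c.png

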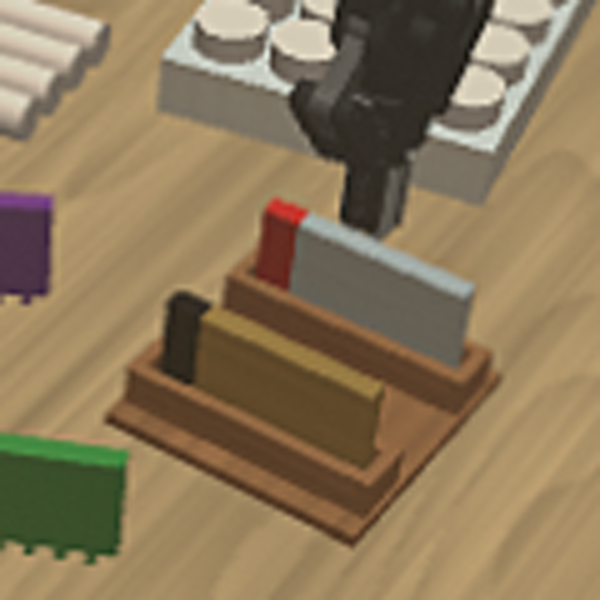

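View pics/scene3.png

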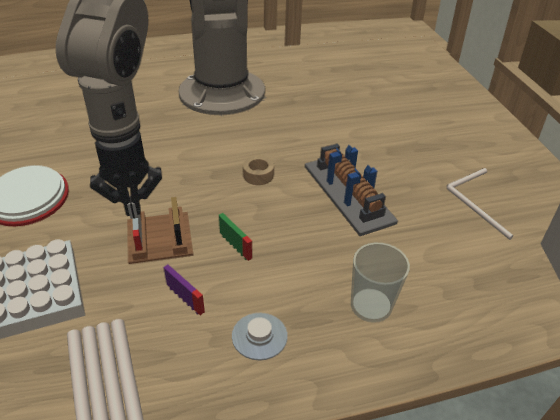

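Run:
```python
from h import *
s=env.observe();t=s['tcp_pos'];zz=s['eef_rot'][:,2];print(t)
for d in [0,.01,.02,.03,.04]:
    print(d,*[proj(n,t-zz*d).round(1) for n in ['wrist','side','scene']])
print(info('wrist')[2].round(4))
crop('pics/scene3.png',100,160,240,260,5.6,'pics/scene3c.png')
crop('pics/wrist3.png',230,220,330,350,4.6,'pics/wrist3c.png')
```

```text
[ 0.52299529 -0.24729704  0.03100698]
0 [276.  236.8] [360.3 158.6] [136.8 229.8]
0.01 [276.  242.5] [360.9 154.8] [135.9 226. ]
0.02 [275.9 248.8] [361.5 150.9] [135.  222.1]
0.03 [275.9 255.8] [362.2 147. ] [134.2 218.2]
0.04 [275.8 263.8] [362.8 143. ] [133.3 214.2]
[[-0.0228 -0.9647 -0.2624  0.5898]
 [-0.9997  0.0204  0.0119 -0.2502]
 [-0.0062  0.2626 -0.9649  0.2101]
 [ 0.      0.      0.      1.    ]]
```

View pics/scene3c.png

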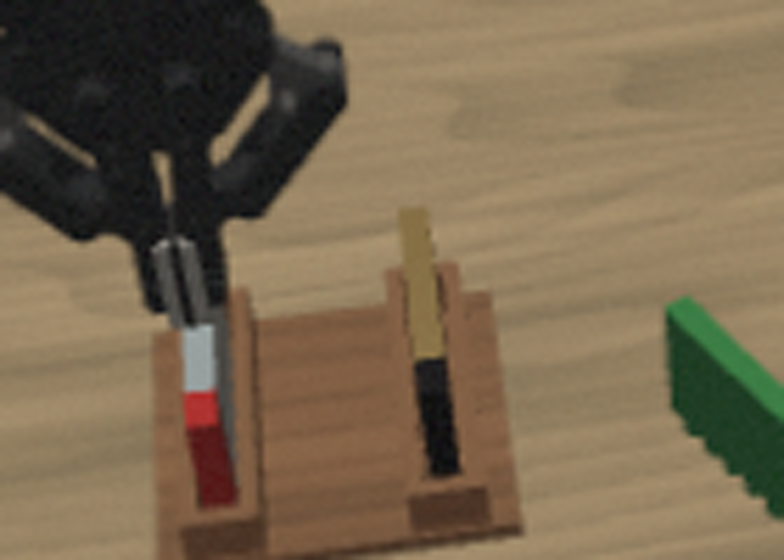

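View pics/wrist3c.png

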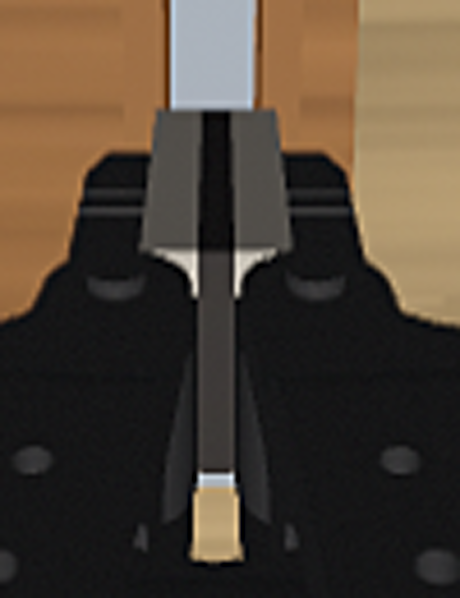

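Run:
```python
from h import *
print(tri('scene',(136.7,216.7),'side',(358.2,144.6)))
print(proj('scene',(.674,0,.194)),proj('side',(.674,0,.194)),proj('scene',(.674,0,.237)),proj('side',(.674,0,.237)))
crop('pics/scene0.png',250,90,350,210,5,'pics/s0c.png')
crop('pics/side0.png',160,0,280,120,5,'pics/s0d.png')
```

```text
(array([ 0.52924769, -0.24142082,  0.06848715]), np.float64(0.0007193194785414012))
[288.62957888 196.51388369] [218.35336103 124.74850529] [289.73412967 174.50768691] [216.1112841  102.28940961]
```

View pics/s0c.png

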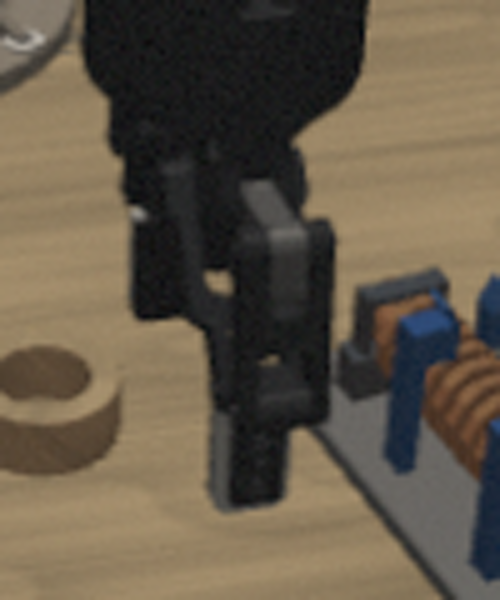

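View pics/s0d.png

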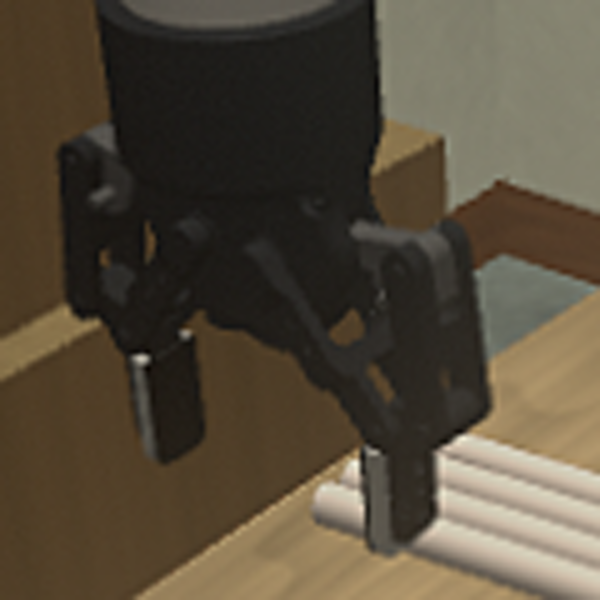

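The images disagree with the readout. In both the side and scene views the closed fingertips stand about 30–35 mm above the reported TCP, just over the leaf's top. I'll open again and go lower, using the pictures and the felt force as the reference.

Request:
{"api": "drive_tool", "payload": {"moves": [[[-0.2,0,0,0,0],[-0.2,0,0,0,0],[-0.2,0,0,0,0],[-0.2,0,0,0,0],[-0.2,0,0,0.8,0],[-0.2,0,0,0.8,0],[-0.2,0,0,0.8,0],[-0.2,0,0,0,0]]]}}

```text
clock: 5.1
tcp_pos: [0.5226, -0.2469, 0.0045]
eef_rot: [[1.0, -0.023, -0.004], [-0.023, -1.0, 0.006], [-0.004, -0.006, -1.0]]
ft_force: [0.2, 0.1, -0.3]
finger_gap: 0.0515
```

Run:
```python
from h import *
s=env.observe();print(s['tcp_pos'],s['ft_force'],s['finger_gap'])
for n in ['wrist','side']: cv2.imwrite(f'pics/{n}4.png',imaging.get_image(n)[:,:,::-1])
crop('pics/side4.png',290,90,410,210,5,'pics/side4c.png')
```

```text
[ 0.52261762 -0.24685617  0.0045002 ] [ 0.22026116  0.05762766 -0.29498644] 0.05149139347104413
```

View pics/side4c.png

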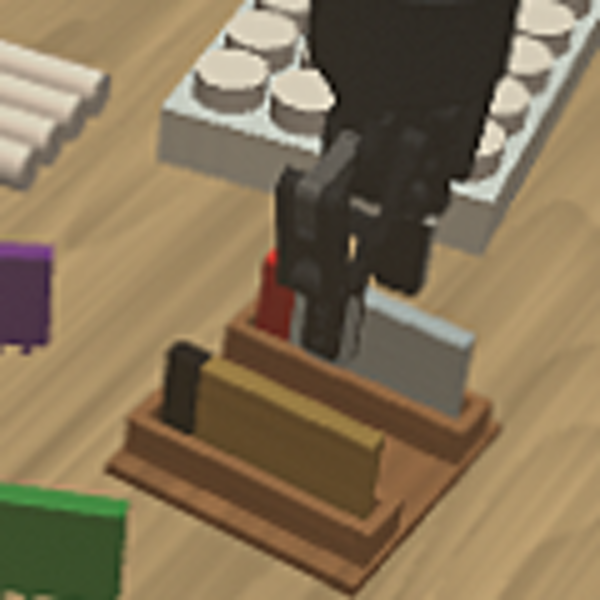

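View pics/wrist4.png

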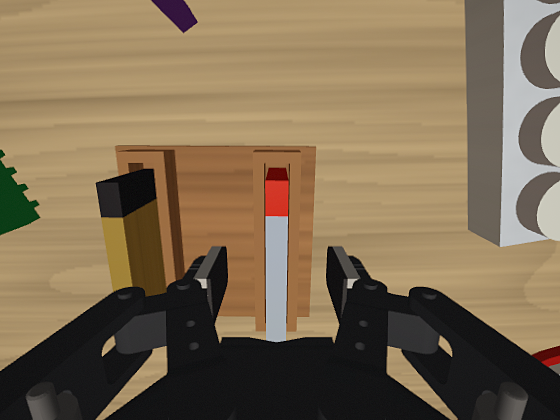

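Request:
{"api": "drive_tool", "payload": {"moves": [[[-0.2,0,0,0.4,0],[0.3,0,0,0,0],[1,0,0,0,0],[1,0,0,0,0],[1,0,0,0,0],[1,0,0,0,0]]]}}

```text
clock: 5.8
tcp_pos: [0.5237, -0.2476, 0.0018]
eef_rot: [[1.0, -0.023, -0.001], [-0.023, -1.0, 0.005], [-0.001, -0.005, -1.0]]
ft_force: [0.5, 0.2, -1.6]
finger_gap: 0.0086
```

Run:
```python
from h import *
s=env.observe();print(s['tcp_pos'],s['ft_force'],s['finger_gap'])
for n in ['scene','side']: cv2.imwrite(f'pics/{n}5.png',imaging.get_image(n)[:,:,::-1])
crop('pics/side5.png',290,90,410,210,5,'pics/side5c.png')
```

```text
[ 0.5237224  -0.24757528  0.00183449] [ 0.45260643  0.24725502 -1.6359344 ] 0.008552933447558739
```

View pics/side5c.png

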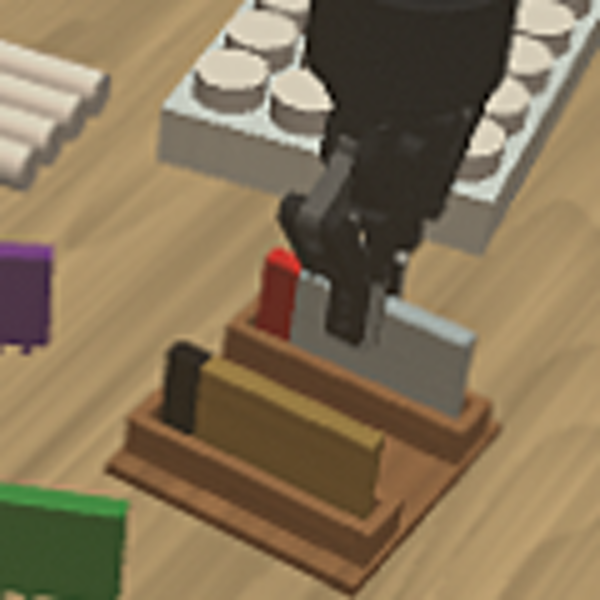

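It is gripped: the gap reads 8.6 mm and the side view shows the pads on the plate's middle. Next I'll lift.

Request:
{"api": "drive_tool", "payload": {"moves": [[[1,0,0,-1.0,0],[1,0,0,-2,0],[1,0,0,-3,0],[1,0,0,-3,0],[1,0,0,-3,0],[1,0,0,-3,0],[1,0,0,-2,0],[1,0,0,0,0],[1,0,0,0,0]]]}}

```text
clock: 6.8
tcp_pos: [0.5219, -0.2481, 0.1815]
eef_rot: [[1.0, -0.024, -0.003], [-0.024, -1.0, 0.006], [-0.003, -0.006, -1.0]]
ft_force: [-0.4, -0.4, -2.6]
finger_gap: 0.0084
```

Run:
```python
from h import *
s=env.observe();print(s['tcp_pos'],s['ft_force'],s['finger_gap'],s['eef_rot'].round(3))
for n in ['wrist','side']: cv2.imwrite(f'pics/{n}6.png',imaging.get_image(n)[:,:,::-1])
```

```text
[ 0.52186247 -0.24813615  0.18145943] [-0.37043296 -0.39682502 -2.60739402] 0.008406056756184884 [[ 1.    -0.024 -0.003]
 [-0.024 -1.     0.006]
 [-0.003 -0.006 -1.   ]]
```

View pics/side6.png

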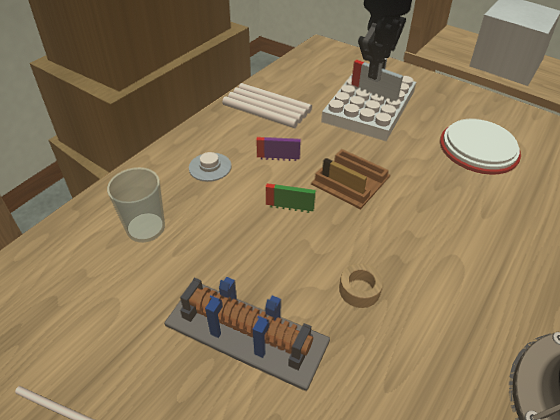

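View pics/wrist6.png

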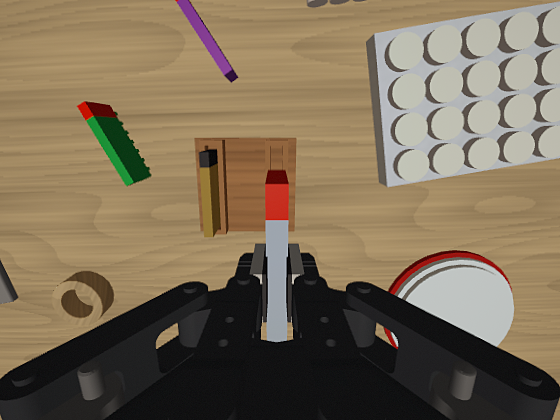

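Run:
```python
from h import *
crop('pics/wrist6.png',250,160,310,350,3.1,'pics/w6c.png')
s=env.observe();I=info('wrist');zt=s['tcp_pos'][2]+.0562
for p in [(277,185),(277,220.5),(266,220),(288,220),(266.5,185),(287.5,185)]:
    q=onz('wrist',p,zt,I); print(p,(s['eef_rot'].T@(q-s['tcp_pos'])).round(4))
```

```text
(277, 185) [ 0.0442  0.0006 -0.0564]
(277, 220.5) [ 0.0284  0.0006 -0.0563]
(266, 220) [ 0.0286 -0.0042 -0.0563]
(288, 220) [ 0.0287  0.0054 -0.0564]
(266.5, 185) [ 0.0442 -0.0039 -0.0564]
(287.5, 185) [ 0.0442  0.005  -0.0564]
```

View pics/w6c.png

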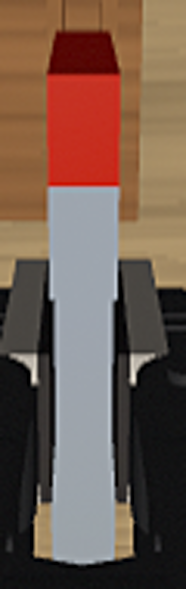

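Request:
{"api": "drive_tool", "payload": {"moves": [[[1,-0.5,-2.5,0,0],[1,-0.5,-4,0,0],[1,-0.5,-4,0,0],[1,-0.5,-4,0,0],[1,-0.5,-4,0,0],[1,-0.5,-4,0,0],[1,-0.5,-4,0,0],[1,-0.5,-4,0,-0.1],[1,-0.5,-2,0,-0.1],[1,0,0,0,0],[1,0,0,0,0]]]}}

```text
clock: 8.0
tcp_pos: [0.4713, 0.0876, 0.1674]
eef_rot: [[0.984, 0.178, -0.03], [0.178, -0.984, -0.001], [-0.03, -0.005, -1.0]]
ft_force: [0.1, 0.0, -1.9]
finger_gap: 0.0082
```

Run:
```python
from h import *
s=env.observe();print(s['tcp_pos'],s['ft_force'],s['finger_gap'],s['eef_rot'].round(3))
np.savez('w7.npz',*info('wrist'))
for n in ['wrist']: cv2.imwrite(f'pics/{n}7.png',imaging.get_image(n)[:,:,::-1])
```

```text
[0.47133572 0.08762518 0.16744355] [ 0.08933393  0.03925353 -1.86531723] 0.008186564338085688 [[ 0.984  0.178 -0.03 ]
 [ 0.178 -0.984 -0.001]
 [-0.03  -0.005 -1.   ]]
```

View pics/wrist7.png

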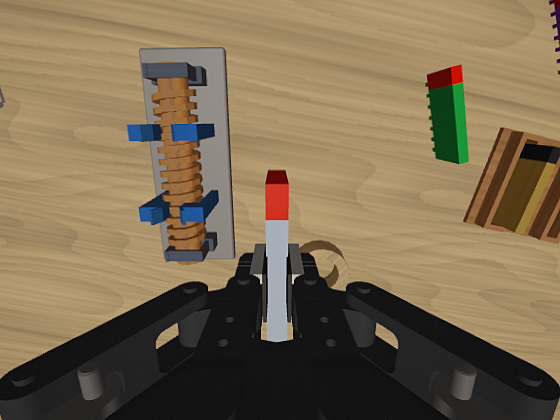

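Run:
```python
from h import *
crop('pics/wrist7.png',120,40,250,170,4.5,'pics/w7a.png')
crop('pics/wrist7.png',120,150,250,280,4.5,'pics/w7b.png')
```

```text
(no output)
```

View pics/w7a.png

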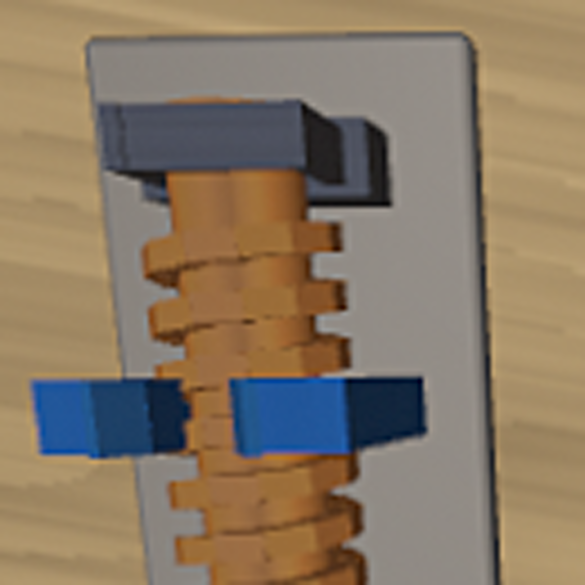

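View pics/w7b.png

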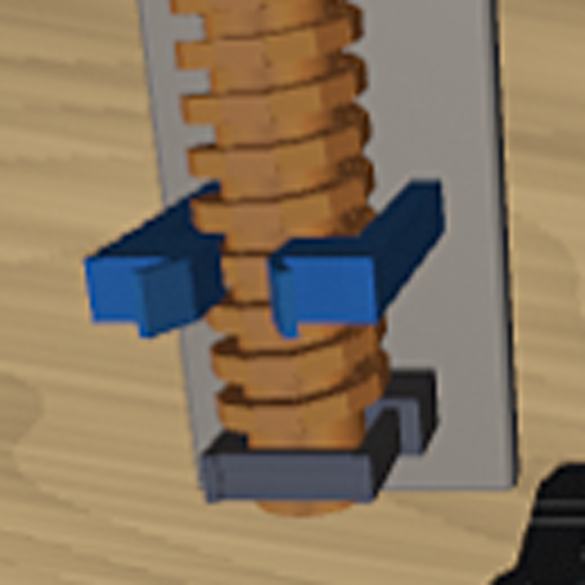

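Run:
```python
from h import *
z=np.load('w7.npz');I=(z['arr_0'],float(z['arr_1']),z['arr_2'])
A=lambda x,y:(120+x/4.5-.39,40+y/4.5-.39)
B=lambda x,y:(120+x/4.5-.39,150+y/4.5-.39)
w=lambda p,h:onz('wrist',p,h,I)
ul,ur,ll,lr=[w(p,.095) for p in (A(37,420),A(350,416),B(90,290),B(377,290))]
print(ul.round(4),ur.round(4),ll.round(4),lr.round(4))
u=(ul+ur)/2;l=(ll+lr)/2;c=(u+l)/2;d=u-l
print('centre',c.round(4),'len',np.hypot(*d[:2]),'yaw',np.arctan2(d[1],d[0]),'width',np.linalg.norm(ul-ur),np.linalg.norm(ll-lr))
# clamp tops z=.064
uc=[w(p,.064) for p in (A(112,103),A(302,101),A(122,168),A(305,168))]
lc=[w(p,.064) for p in (B(205,452),B(362,450),B(208,500),B(372,498))]
cu,cl=np.mean(uc,0),np.mean(lc,0);print('clamps',cu.round(4),cl.round(4),'centre',((cu+cl)/2).round(4),np.linalg.norm(cu-cl),np.arctan2(*(cu-cl)[[1,0]]))
# base z=.012
b=[w(p,.012) for p in (A(88,40),A(470,36),B(517,487))];print('base',np.round(b,4),'centre',((b[0]+b[2])/2).round(4))
s=env.observe();print('ideal proj of centre',proj('wrist',(c[0],c[1],.065),I))
```

```text
[0.5114 0.2205 0.095 ] [0.5222 0.1632 0.095 ] [0.4418 0.2073 0.095 ] [0.4522 0.1506 0.095 ]
centre [0.4819 0.1854 0.095 ] len 0.07091447887753498 yaw 0.18327322860205314 width 0.05832358196151569 0.057720256706188466
clamps [0.5683 0.2041 0.064 ] [0.392 0.173 0.064] centre [0.4801 0.1886 0.064 ] 0.17899917628331616 0.17446388595535545
base [[0.5886 0.253  0.012 ]
 [0.6042 0.1666 0.012 ]
 [0.3724 0.1233 0.012 ]] centre [0.4805 0.1882 0.012 ]
ideal proj of centre [178.32263634 169.41457209]
```

```bash
cat > rect.py <<'E'
from h import *
def rect(img,I,out,c=(.480,.1885),yaw=.18,z=.065,s=5):
    ts=np.arange(-75,75.01,1/s); vs=np.arange(25,-25.01,-1/s)
    T,V=np.meshgrid(ts,vs)
    X=c[0]+(T*np.cos(yaw)-V*np.sin(yaw))/1e3; Y=c[1]+(T*np.sin(yaw)+V*np.cos(yaw))/1e3
    P=np.stack([X,Y,np.full_like(X,z)],-1).reshape(-1,3)
    K,k1,E=I; q=(P-E[:3,3])@E[:3,:3]
    uv=cv2.projectPoints(q,np.zeros(3),np.zeros(3),K,np.array([k1,0,0,0.]))[0].reshape(*X.shape,2).astype(np.float32)
    r=cv2.remap(img,uv[...,0],uv[...,1],cv2.INTER_CUBIC)
    for k in range(-7,8):
        x=int((k*10+75)*s); cv2.line(r,(x,0),(x,8 if k else 20),(255,255,255),1)
    cv2.line(r,(0,int(25*s)),(10,int(25*s)),(255,255,255),1)
    cv2.imwrite(out,r)
E
python3 - <<'E'
from rect import *
z=np.load('w7.npz');I=(z['arr_0'],float(z['arr_1']),z['arr_2'])
rect(cv2.imread('pics/wrist7.png'),I,'pics/r_w.png')
rect(cv2.imread('pics/scene3.png'),info('scene'),'pics/r_sc.png')
rect(cv2.imread('pics/side6.png'),info('side'),'pics/r_si.png')
a=[cv2.imread(f'pics/r_{k}.png')[:190] for k in('w','sc','si')]
cv2.imwrite('pics/r_all.png',np.vstack(a))
E
```

```text
(no output)
```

View pics/r_all.png

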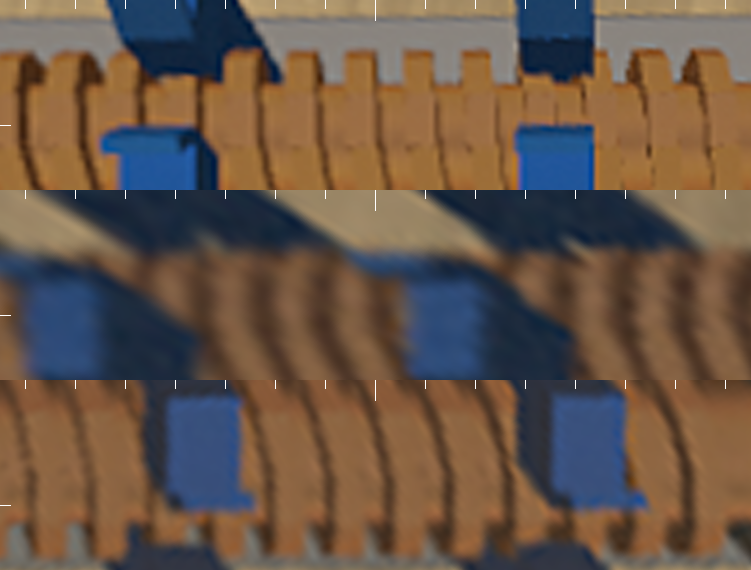

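Run:
```python
from rect import *
z=np.load('w7.npz');I=(z['arr_0'],float(z['arr_1']),z['arr_2'])
rect(cv2.imread('pics/wrist7.png'),I,'pics/r_w.png',s=12)
rect(cv2.imread('pics/side6.png'),info('side'),'pics/r_si.png',s=12)
a=[cv2.imread(f'pics/r_{k}.png')[60:360,75*12-390:75*12+390] for k in('w','si')]
cv2.imwrite('pics/r_all2.png',np.vstack(a))
```

```text
(no output)
```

View pics/r_all2.png

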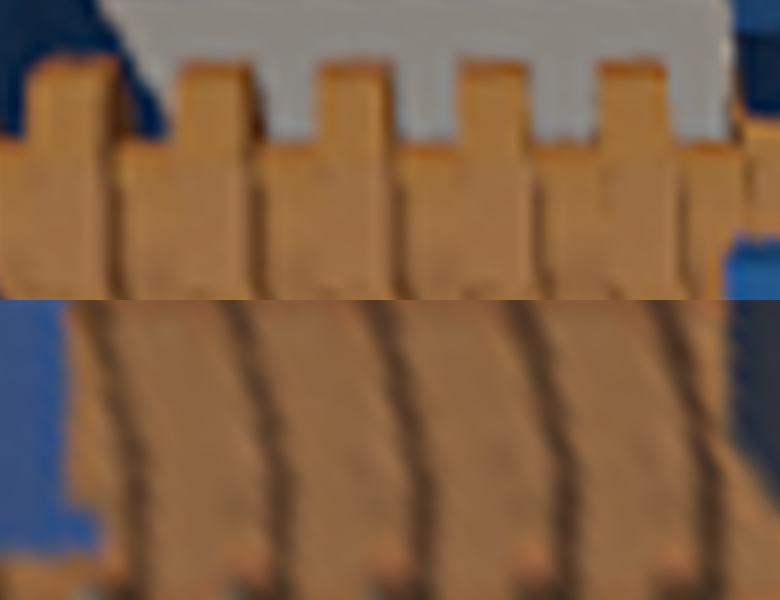

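From the wrist and side views, the thread's grooves put the leaf's nearest seat about +2.5 to +5 mm along stand +x. The stand centre is about (0.480, 0.1885) with yaw about 0.18. I'll move over the guide now.

Request:
{"api": "drive_tool", "payload": {"moves": [[[1,0.7,-2.2,0,0],[1,0.7,-2.2,0,0],[1,0.7,-2.2,0,0],[1,0.7,-2.2,0,0],[1,0,0,0,0],[1,0,0,0,0]]]}}

```text
clock: 8.65
tcp_pos: [0.486, 0.1705, 0.164]
eef_rot: [[0.988, 0.153, -0.034], [0.153, -0.988, -0.006], [-0.034, 0.001, -0.999]]
ft_force: [0.3, -0.6, -2.5]
finger_gap: 0.0084
```

Request:
{"api": "drive_tool", "payload": {"moves": [[[1,0.1,-0.9,0,-0.02],[1,0.1,-0.9,0,0],[1,0,0,1.0,0],[1,0,0,1.0,0],[1,0,0,1.0,0],[1,0,0,0,0],[1,0,0,0,0]]]}}

```text
clock: 9.35
tcp_pos: [0.4835, 0.1848, 0.1299]
eef_rot: [[0.985, 0.167, -0.036], [0.167, -0.986, -0.008], [-0.037, 0.002, -0.999]]
ft_force: [-0.6, 0.1, -1.9]
finger_gap: 0.0086
```

Run:
```python
from h import *
s=env.observe();print(s['clock'],s['tcp_pos'],s['ft_force'],s['finger_gap'],s['eef_rot'].round(3))
for n in ['scene','side','wrist']: cv2.imwrite(f'pics/{n}8.png',imaging.get_image(n)[:,:,::-1])
crop('pics/side8.png',160,230,340,390,4.2,'pics/side8c.png')
crop('pics/scene8.png',290,90,410,230,4.2,'pics/scene8c.png')
```

```text
9.35 [0.4835222  0.18477834 0.12994903] [-0.62972896  0.07836035 -1.94692387] 0.008601248866978155 [[ 0.985  0.167 -0.036]
 [ 0.167 -0.986 -0.008]
 [-0.037  0.002 -0.999]]
```

View pics/side8c.png

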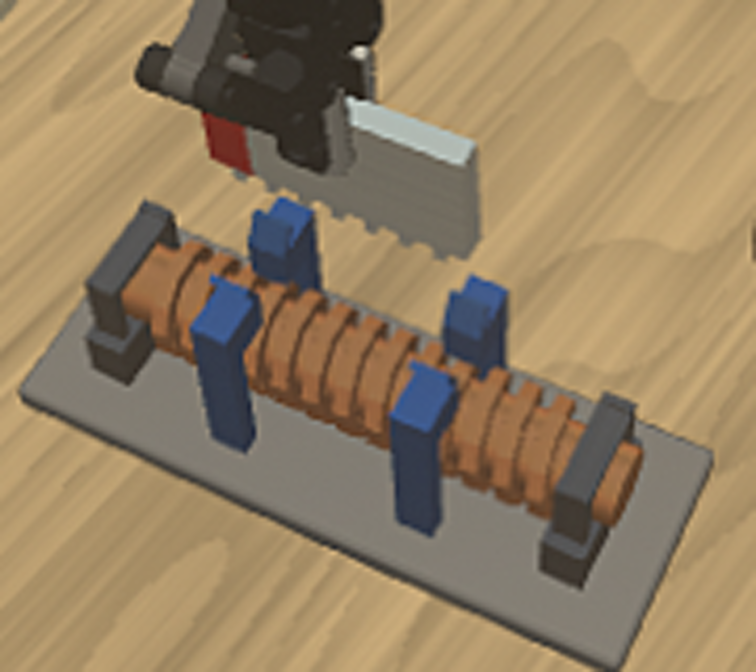

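View pics/scene8c.png

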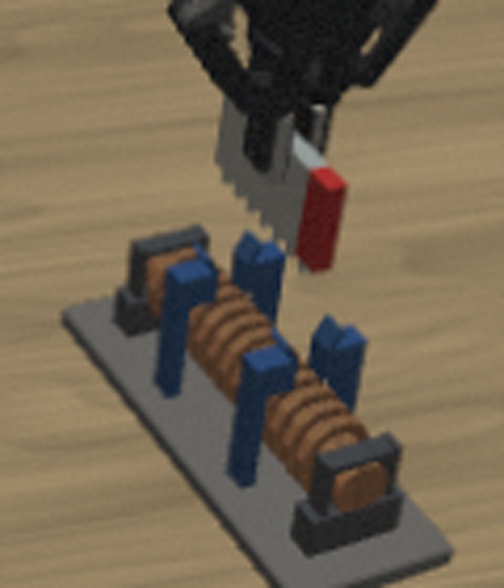

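View pics/wrist8.png

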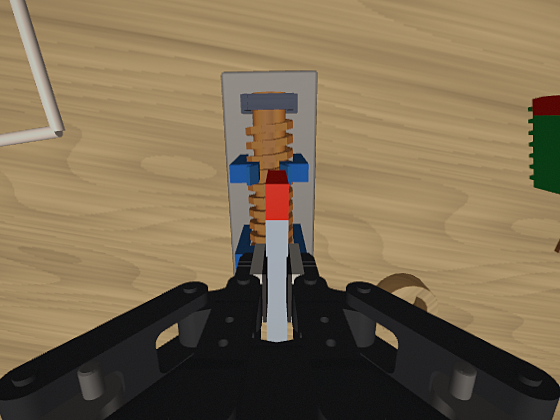

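The leaf hangs over the guide, aligned with the slot, but the tool has drifted to a 0.037 rad tilt. I'll test which motions change the tilt while still clear of the brackets.

Request:
{"api": "drive_tool", "payload": {"moves": [[[1,0,0,-0.5,0],[1,0,0,-0.5,0],[1,0,0,-0.5,0],[1,0,0,-0.5,0]]]}}

```text
clock: 9.9
tcp_pos: [0.4852, 0.1854, 0.1529]
eef_rot: [[0.985, 0.167, -0.034], [0.167, -0.986, -0.007], [-0.034, 0.001, -0.999]]
ft_force: [0.2, 0.0, -2.5]
finger_gap: 0.009
```

Request:
{"api": "drive_tool", "payload": {"moves": [[[1,1,0,0,0],[1,1,0,0,0],[1,1,0,0,0],[1,0,0,0,0]]]}}

```text
clock: 10.3
tcp_pos: [0.5188, 0.1915, 0.1533]
eef_rot: [[0.985, 0.167, -0.03], [0.167, -0.986, -0.005], [-0.031, 0.0, -1.0]]
ft_force: [0.0, -0.5, -0.7]
finger_gap: 0.0086
```

Request:
{"api": "drive_tool", "payload": {"moves": [[[1,-1,0,0,0],[1,-1,0,0,0],[1,-1,0,0,0],[1,0,0,0,0]]]}}

```text
clock: 10.7
tcp_pos: [0.4851, 0.1852, 0.1529]
eef_rot: [[0.985, 0.167, -0.034], [0.167, -0.986, -0.007], [-0.035, 0.001, -0.999]]
ft_force: [0.5, -0.8, -1.7]
finger_gap: 0.0088
```

Request:
{"api": "drive_tool", "payload": {"moves": [[[1,0,-0.5,0,-0.02]]]}}

```text
clock: 10.8
tcp_pos: [0.4838, 0.1896, 0.1531]
eef_rot: [[0.982, 0.187, -0.034], [0.187, -0.982, -0.007], [-0.035, 0.001, -0.999]]
ft_force: [-0.0, 0.3, -0.6]
finger_gap: 0.0086
```

Run:
```python
from h import *
s=env.observe();print(np.round(s['q'],3),s['tcp_pos'])
```

```text
[-0.656  0.291  0.203  1.952 -0.082  0.939 -1.793] [0.48383944 0.18962791 0.15311623]
```

Request:
{"api": "drive_tool", "payload": {"moves": [[[1,0.2,0,1.0,0],[1,0,0,1.0,0],[1,0.1,0,1.0,0],[1,0,0,1.0,0],[1,0,0,0,0],[1,0,0,0,0]]]}}

```text
clock: 11.4
tcp_pos: [0.4853, 0.191, 0.1084]
eef_rot: [[0.981, 0.189, -0.035], [0.189, -0.982, -0.008], [-0.036, 0.001, -0.999]]
ft_force: [-0.6, -0.2, -1.8]
finger_gap: 0.0089
```

Run:
```python
from h import *
s=env.observe();print(s['clock'],s['tcp_pos'],s['ft_force'],s['finger_gap'],s['eef_rot'].round(3))
for n in ['scene','side','wrist']: cv2.imwrite(f'pics/{n}9.png',imaging.get_image(n)[:,:,::-1])
crop('pics/side9.png',170,250,320,370,5.2,'pics/side9c.png')
crop('pics/scene9.png',300,110,400,220,5.4,'pics/scene9c.png')
crop('pics/wrist9.png',200,60,340,200,4.2,'pics/wrist9c.png')
```

```text
11.4 [0.48530903 0.19095819 0.10841803] [-0.55145313 -0.17305962 -1.83260993] 0.008874412560977539 [[ 0.981  0.189 -0.035]
 [ 0.189 -0.982 -0.008]
 [-0.036  0.001 -0.999]]
```

View pics/side9c.png

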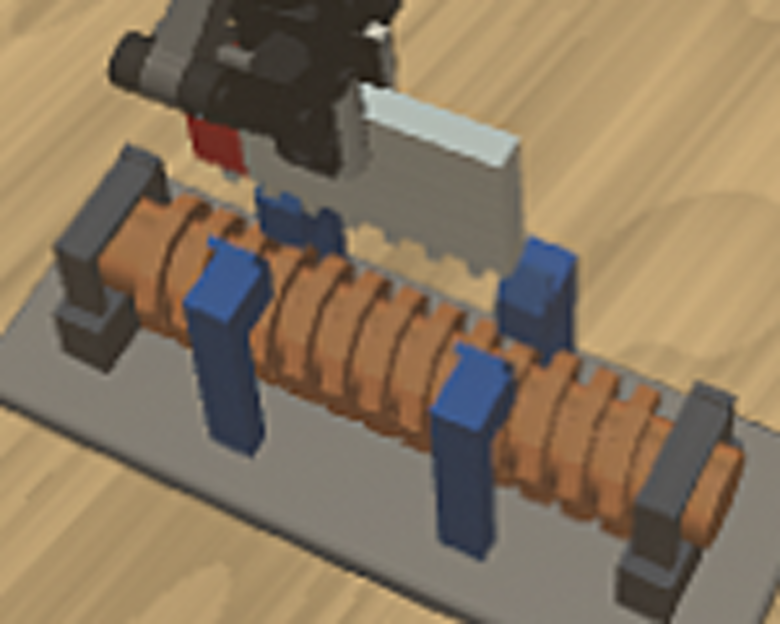

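View pics/scene9c.png

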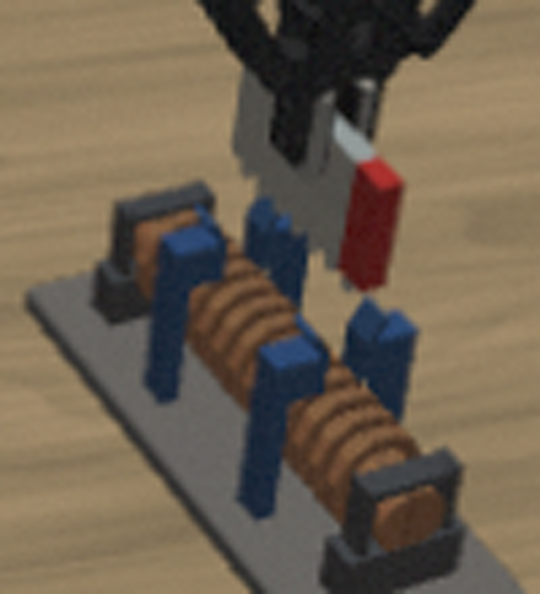

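View pics/wrist9c.png

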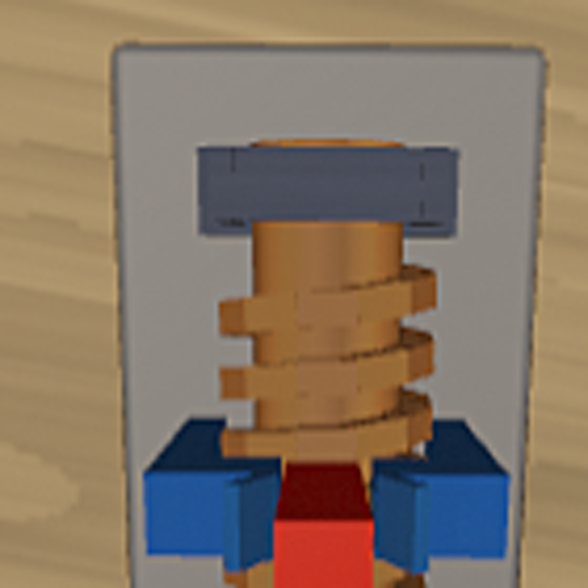

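Run:
```python
from h import *
I=info('wrist');s=env.observe()
W=lambda x,y:(200+x/4.2-.38,60+y/4.2-.38)
yaw=.183;ax=np.array([np.cos(yaw),np.sin(yaw),0])
for nm,p,z,x in [('br',W(326,513.5),.095,.037),('clampmid',W(328,185),.064,.090),('base+x',W(328,46),.012,.12)]:
    q=onz('wrist',p,z,I); c=q-ax*x
    print(nm,q.round(4),'centre',c.round(4),'tcp along',(s['tcp_pos']-c)@ax,'lat',(s['tcp_pos']-c)@[-ax[1],ax[0],0])
for a,b,z in [((145,515),(507,515),.095),((113,50),(543,50),.012)]: print(np.linalg.norm(onz('wrist',W(*a),z,I)-onz('wrist',W(*b),z,I)))
```

```text
br [0.5184 0.1966 0.095 ] centre [0.482  0.1898 0.095 ] tcp along 0.003748687202618334 lat 0.0006887762010896526
clampmid [0.568  0.2058 0.064 ] centre [0.4796 0.1894 0.064 ] tcp along 0.006261427479987294 lat 0.0006766310598359389
base+x [0.5971 0.2112 0.012 ] centre [0.4791 0.1894 0.012 ] tcp along 0.006678793556289962 lat 0.0006131293615096302
0.05703966049113681
0.08784842755722373
```

The leaf is centred laterally: red end at column 323 of the crop, bracket mid at 326. Its estimated offset along x is about +3.5 mm. I'll descend into the guide and then feel in small steps.

Request:
{"api": "drive_tool", "payload": {"moves": [[[1,0,0,0.8,0],[1,0.05,0,0.8,0],[1,0,0,0.8,0],[1,0.05,0,0.6,0],[1,0,0,0.3,0],[1,0,0,0,0]]]}}

```text
clock: 12.15
tcp_pos: [0.4859, 0.1914, 0.0736]
eef_rot: [[0.981, 0.189, -0.033], [0.189, -0.982, -0.006], [-0.033, -0.0, -0.999]]
ft_force: [-0.4, -0.4, -2.8]
finger_gap: 0.0087
```

Request:
{"api": "drive_tool", "payload": {"moves": [[[1,0,0,0.4,0],[1,0,0,0.2,0],[1,0,0,0.2,0]]]}}

```text
clock: 12.45
tcp_pos: [0.4861, 0.1916, 0.0655]
eef_rot: [[0.981, 0.189, -0.032], [0.189, -0.982, -0.006], [-0.032, -0.0, -0.999]]
ft_force: [-0.2, 1.0, -1.8]
finger_gap: 0.0089
```

Request:
{"api": "drive_tool", "payload": {"moves": [[[1,0,0,0.15,0],[1,0,0,0.1,0]]]}}

```text
clock: 12.65
tcp_pos: [0.4861, 0.1916, 0.0628]
eef_rot: [[0.981, 0.189, -0.032], [0.189, -0.982, -0.006], [-0.032, -0.0, -0.999]]
ft_force: [0.7, -0.4, -2.3]
finger_gap: 0.0084
```

Request:
{"api": "drive_tool", "payload": {"moves": [[[1,0,0,0.1,0],[1,0,0,0.1,0]]]}}

```text
clock: 12.85
tcp_pos: [0.486, 0.1917, 0.0612]
eef_rot: [[0.981, 0.189, -0.032], [0.189, -0.982, -0.005], [-0.032, -0.001, -0.999]]
ft_force: [-4.2, -0.7, 10.5]
finger_gap: 0.0085
```

Request:
{"api": "drive_tool", "payload": {"moves": [[[1,0,0,0.1,0],[1,0,0,0.1,0]]]}}

```text
clock: 13.05
tcp_pos: [0.486, 0.1917, 0.0612]
eef_rot: [[0.981, 0.189, -0.032], [0.189, -0.982, -0.005], [-0.032, -0.001, -0.999]]
ft_force: [-3.8, -2.4, 10.3]
finger_gap: 0.0085
```

Contact at reading 0.0612, which is crest height with 12 N. Now I'll feel along the thread, toward -x first because the reaction points that way.

Request:
{"api": "drive_tool", "payload": {"moves": [[[1,-0.1,0,0.08,0],[1,-0.1,0,0.08,0]]]}}

```text
clock: 13.25
tcp_pos: [0.4859, 0.1917, 0.0613]
eef_rot: [[0.982, 0.188, -0.028], [0.188, -0.982, -0.003], [-0.028, -0.002, -1.0]]
ft_force: [0.9, -0.1, 2.0]
finger_gap: 0.0086
```

Request:
{"api": "drive_tool", "payload": {"moves": [[[1,-0.1,0,0.08,0],[1,-0.1,0,0.08,0]]]}}

```text
clock: 13.45
tcp_pos: [0.4858, 0.1917, 0.061]
eef_rot: [[0.982, 0.188, -0.024], [0.188, -0.982, -0.002], [-0.024, -0.003, -1.0]]
ft_force: [0.4, -0.5, 6.9]
finger_gap: 0.0083
```

Request:
{"api": "drive_tool", "payload": {"moves": [[[1,-0.2,0,0.03,0],[1,-0.2,0,0.03,0]]]}}

```text
clock: 13.65
tcp_pos: [0.4826, 0.1913, 0.0605]
eef_rot: [[0.982, 0.188, -0.023], [0.188, -0.982, -0.001], [-0.022, -0.003, -1.0]]
ft_force: [3.7, 0.2, -2.4]
finger_gap: 0.0085
```

Request:
{"api": "drive_tool", "payload": {"moves": [[[1,0,0,0.1,0],[1,0,0,0.1,0]]]}}

```text
clock: 13.85
tcp_pos: [0.4828, 0.1915, 0.0582]
eef_rot: [[0.982, 0.188, -0.022], [0.188, -0.982, -0.001], [-0.021, -0.004, -1.0]]
ft_force: [2.5, 1.3, -1.2]
finger_gap: 0.0088
```

It is dropping into the grooves (z 0.0582, no upward force). I'll keep going down.

Request:
{"api": "drive_tool", "payload": {"moves": [[[1,0,0,0.1,0],[1,0,0,0.1,0]]]}}

```text
clock: 14.05
tcp_pos: [0.4826, 0.1916, 0.0558]
eef_rot: [[0.982, 0.188, -0.022], [0.188, -0.982, -0.001], [-0.022, -0.003, -1.0]]
ft_force: [-1.9, 0.1, 5.3]
finger_gap: 0.0082
```

Request:
{"api": "drive_tool", "payload": {"moves": [[[1,0,0,0.1,0],[1,0,0,0.1,0]]]}}

```text
clock: 14.25
tcp_pos: [0.4825, 0.1916, 0.0554]
eef_rot: [[0.982, 0.188, -0.023], [0.188, -0.982, -0.0], [-0.023, -0.004, -1.0]]
ft_force: [-4.0, -1.7, 15.4]
finger_gap: 0.0082
```

It bottomed at reading 0.0555, about 5.7 mm below the crest contact, which is full depth. I'll ease off and take a look.

Request:
{"api": "drive_tool", "payload": {"moves": [[[1,0,0,-0.05,0]]]}}

```text
clock: 14.35
tcp_pos: [0.4827, 0.1917, 0.0564]
eef_rot: [[0.982, 0.188, -0.022], [0.188, -0.982, 0.0], [-0.022, -0.004, -1.0]]
ft_force: [2.0, 1.0, -3.2]
finger_gap: 0.0089
```

Run:
```python
from h import *
s=env.observe();print(s['clock'],s['tcp_pos'],s['ft_force'],s['finger_gap'],s['eef_rot'].round(3))
for n in ['scene','side']: cv2.imwrite(f'pics/{n}10.png',imaging.get_image(n)[:,:,::-1])
crop('pics/side10.png',170,250,320,370,5.2,'pics/side10c.png')
crop('pics/scene10.png',300,110,400,220,5.4,'pics/scene10c.png')
```

```text
14.35 [0.48272753 0.19165002 0.05635497] [ 2.00486122  0.96340401 -3.21901881] 0.00885639728669903 [[ 0.982  0.188 -0.022]
 [ 0.188 -0.982  0.   ]
 [-0.022 -0.004 -1.   ]]
```

View pics/side10c.png

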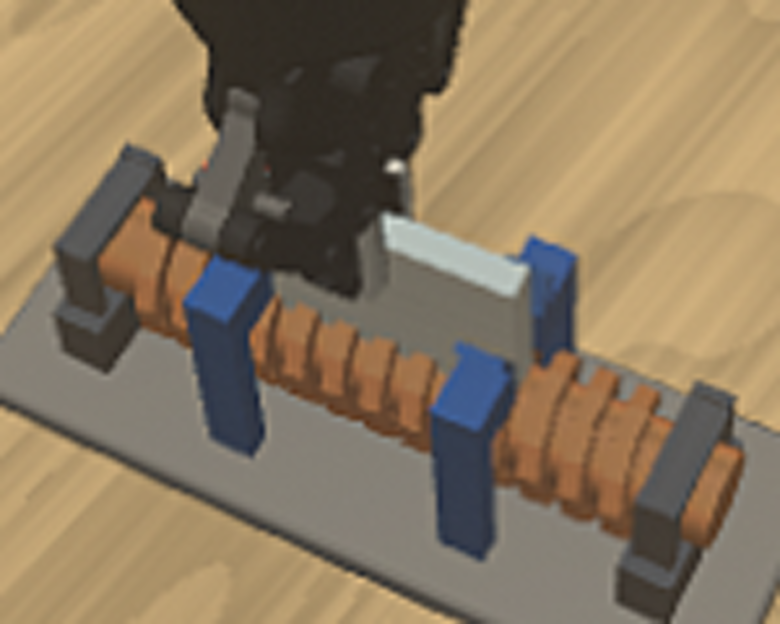

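View pics/scene10c.png

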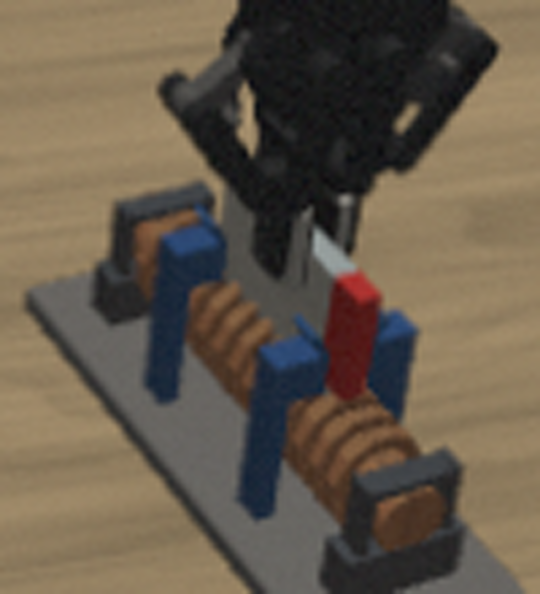

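The leaf is in the guide with its teeth in the grooves. I'll let go and then rise.

Request:
{"api": "drive_tool", "payload": {"moves": [[[0.2,0,0,0,0],[0.2,0,0,0,0],[0.2,0,0,0,0],[0.2,0,0,0,0]]]}}

```text
clock: 14.85
tcp_pos: [0.4799, 0.191, 0.0547]
eef_rot: [[0.982, 0.188, -0.028], [0.188, -0.982, -0.002], [-0.028, -0.003, -1.0]]
ft_force: [-1.5, -0.1, 0.1]
finger_gap: 0.0337
```

Request:
{"api": "drive_tool", "payload": {"moves": [[[0.2,0,0,-1,0],[0.2,0,0,-2,0],[0.2,0,0,-2,0],[0.2,0,0,-2,0],[0.2,0,0,0,0]]]}}

```text
clock: 15.35
tcp_pos: [0.4811, 0.1906, 0.1286]
eef_rot: [[0.982, 0.188, -0.03], [0.188, -0.982, -0.003], [-0.03, -0.002, -1.0]]
ft_force: [0.1, -0.0, 0.0]
finger_gap: 0.0342
```

Run:
```python
from h import *
s=env.observe();print(s['clock'],s['tcp_pos'],s['ft_force'],s['finger_gap'],s['eef_rot'].round(3))
np.savez('w11.npz',*info('wrist'))
for n in ['wrist','scene','side']: cv2.imwrite(f'pics/{n}11.png',imaging.get_image(n)[:,:,::-1])
crop('pics/side11.png',170,250,320,370,5.2,'pics/side11c.png')
crop('pics/scene11.png',300,110,400,220,5.4,'pics/scene11c.png')
```

```text
15.35 [0.48109943 0.19061708 0.12861667] [ 0.12934132 -0.00997662  0.01920549] 0.03420640575493709 [[ 0.982  0.188 -0.03 ]
 [ 0.188 -0.982 -0.003]
 [-0.03  -0.002 -1.   ]]
```

View pics/side11c.png

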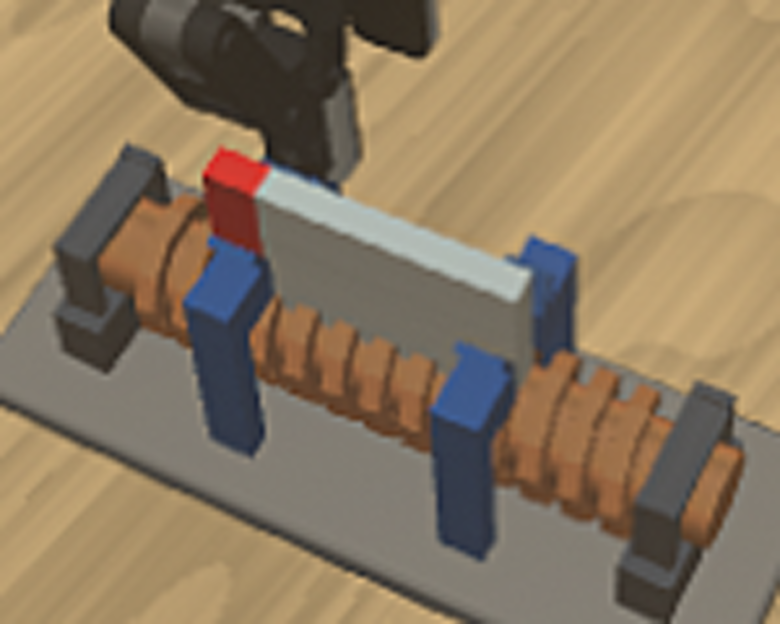

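View pics/wrist11.png

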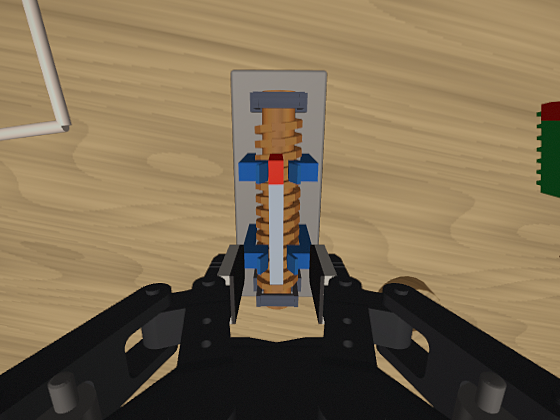

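Run:
```python
from h import *
z=np.load('w11.npz');I=(z['arr_0'],float(z['arr_1']),z['arr_2'])
crop('pics/wrist11.png',225,140,335,310,3.5,'pics/w11c.png')
S=lambda x,y:(170+x/5.2-.4,250+y/5.2-.4)
for p in [(220,150),(205,175),(268,168),(530,270),(517,300)]: print('side',onz('side',S(*p),.1115).round(4))
```

```text
side [0.5249 0.1962 0.1115]
side [0.5227 0.2047 0.1115]
side [0.5108 0.1931 0.1115]
side [0.436  0.1775 0.1115]
side [0.4334 0.1867 0.1115]
```

View pics/w11c.png

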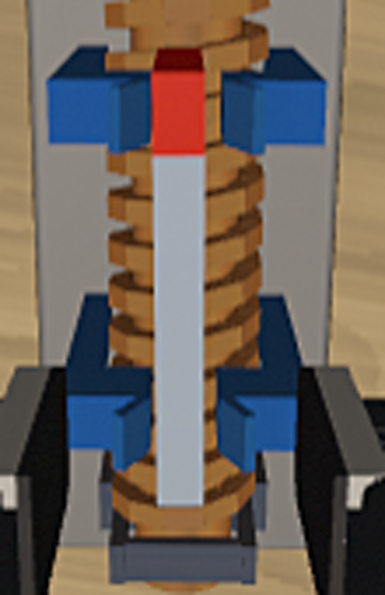

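View pics/scene11c.png

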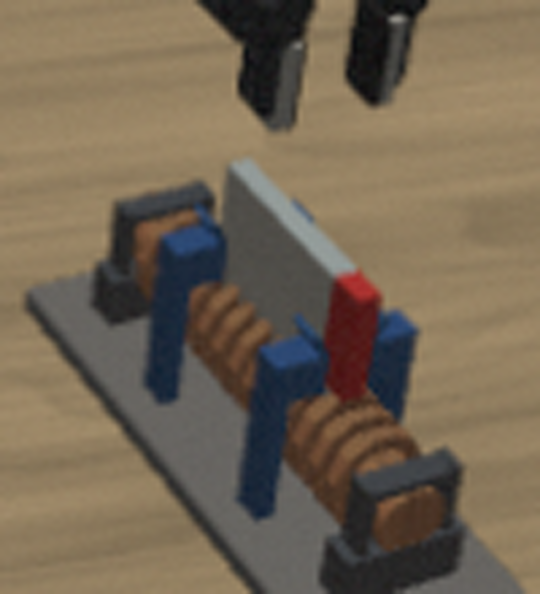

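Run:
```python
from h import *
z=np.load('w11.npz');I=(z['arr_0'],float(z['arr_1']),z['arr_2'])
W=lambda x,y:(225+x/3.5-.36,140+y/3.5-.36)
r=onz('wrist',W(178.5,71),.1115,I);b=onz('wrist',W(178.5,155),.1115,I);p=onz('wrist',W(180,505),.1115,I)
print(r,b,p,np.linalg.norm(r-p),'ctr',(r+p)/2,'yaw',np.arctan2(*(r-p)[[1,0]]))
S=lambda x,y:(170+x/5.2-.4,250+y/5.2-.4); C=lambda x,y:(300+x/5.4-.4,110+y/5.4-.4)
for nm,si,sc in [('red +x,+y top',(205,175),(380,290)),('red +x,-y top',(220,150),(333,308)),('plain -x -y top',(530,270),(228,165)),('plain -x +y',(517,300),(250,160))]: print(nm,tri('side',S(*si),'scene',C(*sc)))
s=env.observe();c=(r+p)/2;ax=(r-p)/np.linalg.norm(r-p)
tip=s['tcp_pos']-s['eef_rot'][:,2]*.033
for o in (.032,-.034):
    t=c+ax*o; d=s['eef_rot'].T@(t-tip); print(o,'shift tool cm',(d*100).round(2))
```

```text
[0.52752948 0.19969706 0.1115    ] [0.51174109 0.19668438 0.1115    ] [0.43694921 0.18208857 0.1115    ] 0.09227591813631106 ctr [0.48223935 0.19089282 0.1115    ] yaw 0.19200178555300565
red +x,+y top (array([0.52241745, 0.20572168, 0.11253778]), np.float64(0.0005679433591969117))
red +x,-y top (array([0.52551232, 0.19128483, 0.1075987 ]), np.float64(0.003405499146549867))
plain -x -y top (array([0.43620451, 0.17840773, 0.11188151]), np.float64(0.0007623604298169683))
plain -x +y (array([0.43389312, 0.18770919, 0.11146168]), np.float64(0.0011548178072915943))
0.032 shift tool cm [ 3.6  -0.05  4.57]
-0.034 shift tool cm [-2.99 -0.04  4.8 ]
```

The top corners triangulate to z of about 0.112 at both ends, so the leaf is level and seated. I'll close the fingers and go over the red end.

Request:
{"api": "drive_tool", "payload": {"moves": [[[1,1.2,0,0,0],[1,1.2,0,0,0],[1,0.9,0,0,0],[1,0,0,0,0],[1,0,0,0,0],[1,0,0,0,0]]]}}

```text
clock: 16.1
tcp_pos: [0.5129, 0.1955, 0.1206]
eef_rot: [[0.981, 0.188, -0.04], [0.188, -0.982, -0.009], [-0.041, 0.002, -0.999]]
ft_force: [-0.2, -0.2, -0.4]
finger_gap: -0.0003
```

Run:
```python
from h import *
s=env.observe();print(s['clock'],s['tcp_pos'],s['ft_force'],s['finger_gap'],s['eef_rot'].round(3))
tip=s['tcp_pos']-s['eef_rot'][:,2]*.033
c=np.array([.4818,.1908,.1115]);ax=np.array([np.cos(.185),np.sin(.185),0])
print('along',(tip-c)@ax,'lat',(tip-c)@[-ax[1],ax[0],0],'up',tip[2]-.1115)
```

```text
16.1 [0.51291034 0.19554679 0.12055494] [-0.24425522 -0.23016368 -0.37088378] -0.0003151102938782776 [[ 0.981  0.188 -0.04 ]
 [ 0.188 -0.982 -0.009]
 [-0.041  0.002 -0.999]]
along 0.032804743080228786 lat -0.0009953710343265953 up 0.042027173074597704
```

Request:
{"api": "drive_tool", "payload": {"moves": [[[1,0.1,0,1.0,0],[1,0,0,1.0,0],[1,0,0,0.6,0],[1,0,0,0.3,0],[1,0,0,0,0]]]}}

```text
clock: 16.6
tcp_pos: [0.511, 0.1951, 0.0883]
eef_rot: [[0.981, 0.189, -0.042], [0.188, -0.982, -0.01], [-0.043, 0.002, -0.999]]
ft_force: [0.2, 0.4, 0.2]
finger_gap: -0.0001
```

Run:
```python
from h import *
s=env.observe();print(s['clock'],s['tcp_pos'],s['ft_force'],s['finger_gap'],s['eef_rot'].round(3))
tip=s['tcp_pos']-s['eef_rot'][:,2]*.033
c=np.array([.4818,.1908,.1115]);ax=np.array([np.cos(.185),np.sin(.185),0])
print('along',(tip-c)@ax,'lat',(tip-c)@[-ax[1],ax[0],0],'up',tip[2]-.1115)
for n in ['scene','side']: cv2.imwrite(f'pics/{n}12.png',imaging.get_image(n)[:,:,::-1])
crop('pics/side12.png',170,240,320,360,5.2,'pics/side12c.png')
crop('pics/scene12.png',300,110,400,220,5.4,'pics/scene12c.png')
```

```text
16.6 [0.51104605 0.19507264 0.08825233] [0.22674168 0.40849582 0.15918885] -0.00014448476050132363 [[ 0.981  0.189 -0.042]
 [ 0.188 -0.982 -0.01 ]
 [-0.043  0.002 -0.999]]
along 0.03095443100946539 lat -0.0011089836123327303 up 0.009721627457925847
```

View pics/side12c.png

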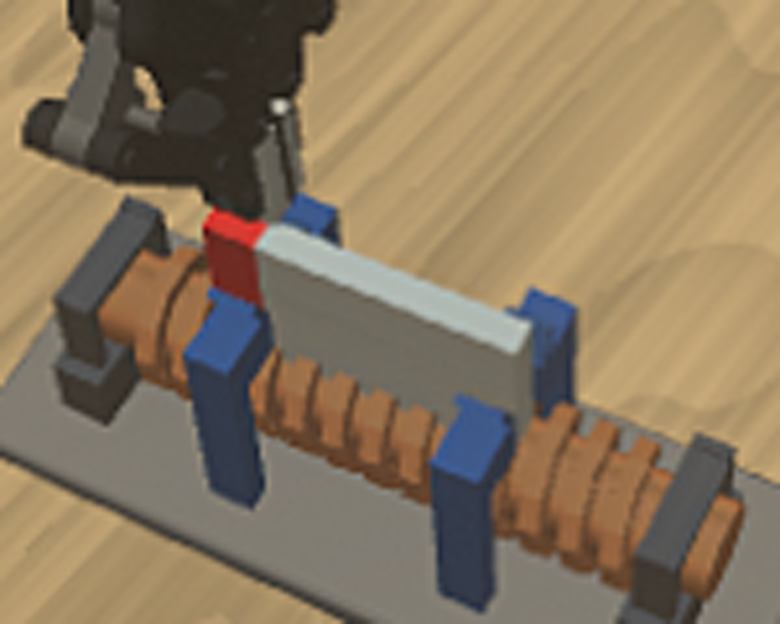

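View pics/scene12c.png

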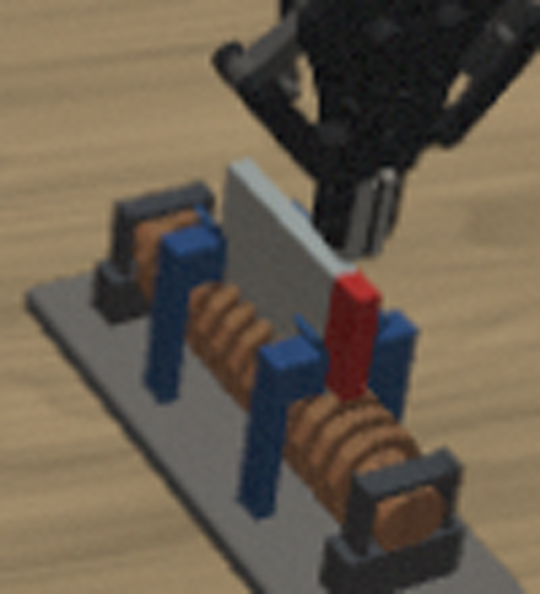

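The fingertips hover about 10 mm over the red cap. I'll press gently.

Request:
{"api": "drive_tool", "payload": {"moves": [[[1,0.05,0,0.3,0],[1,0,0,0.2,0]]]}}

```text
clock: 16.9
tcp_pos: [0.5125, 0.1956, 0.0844]
eef_rot: [[0.981, 0.189, -0.039], [0.188, -0.982, -0.009], [-0.04, 0.001, -0.999]]
ft_force: [-0.2, -0.6, -0.2]
finger_gap: 0.0004
```

Request:
{"api": "drive_tool", "payload": {"moves": [[[1,0,0,0.15,0],[1,0,0,0.1,0]]]}}

```text
clock: 17.1
tcp_pos: [0.5126, 0.1957, 0.0818]
eef_rot: [[0.981, 0.189, -0.039], [0.188, -0.982, -0.009], [-0.04, 0.001, -0.999]]
ft_force: [0.3, -0.6, 0.6]
finger_gap: 0.0001
```

Request:
{"api": "drive_tool", "payload": {"moves": [[[1,0,0,0.1,0],[1,0,0,0.1,0]]]}}

```text
clock: 17.3
tcp_pos: [0.5126, 0.1957, 0.0797]
eef_rot: [[0.981, 0.189, -0.039], [0.188, -0.982, -0.008], [-0.04, 0.001, -0.999]]
ft_force: [0.4, 0.1, -0.0]
finger_gap: 0.0
```

Request:
{"api": "drive_tool", "payload": {"moves": [[[1,0,0,0.1,0],[1,0,0,0.1,0]]]}}

```text
clock: 17.5
tcp_pos: [0.5125, 0.1957, 0.0776]
eef_rot: [[0.981, 0.189, -0.039], [0.188, -0.982, -0.008], [-0.04, 0.001, -0.999]]
ft_force: [-0.4, -0.4, -0.6]
finger_gap: 0.0002
```

Request:
{"api": "drive_tool", "payload": {"moves": [[[1,0,0,0.1,0],[1,0,0,0.1,0]]]}}

```text
clock: 17.7
tcp_pos: [0.5126, 0.1958, 0.0755]
eef_rot: [[0.981, 0.189, -0.039], [0.188, -0.982, -0.008], [-0.039, 0.001, -0.999]]
ft_force: [-1.3, 0.8, 6.7]
finger_gap: -0.0001
```

Request:
{"api": "drive_tool", "payload": {"moves": [[[1,0,0,0.1,0],[1,0,0,0.1,0]]]}}

```text
clock: 17.9
tcp_pos: [0.5136, 0.1965, 0.0754]
eef_rot: [[0.981, 0.188, -0.037], [0.188, -0.982, -0.006], [-0.037, -0.001, -0.999]]
ft_force: [-2.2, -0.6, 11.1]
finger_gap: 0.0003
```

Pressing at about 11 N on the red end, with contact at the height expected for a seated leaf. I'll hold briefly, lift off, and go to the plain end.

Request:
{"api": "drive_tool", "payload": {"moves": [[[1,0,0,0.05,0],[1,0,0,0.05,0]]]}}

```text
clock: 18.1
tcp_pos: [0.5137, 0.1967, 0.0756]
eef_rot: [[0.981, 0.188, -0.036], [0.188, -0.982, -0.006], [-0.037, -0.001, -0.999]]
ft_force: [-1.7, 0.7, 4.5]
finger_gap: 0.0
```

Request:
{"api": "drive_tool", "payload": {"moves": [[[1,0,0,-0.5,0],[1,0,0,-1.0,0],[1,0,0,-0.8,0],[1,0,0,0,0]]]}}

```text
clock: 18.5
tcp_pos: [0.515, 0.1969, 0.1003]
eef_rot: [[0.981, 0.188, -0.036], [0.188, -0.982, -0.006], [-0.036, -0.001, -0.999]]
ft_force: [0.6, -0.3, 1.2]
finger_gap: 0.0002
```

Request:
{"api": "drive_tool", "payload": {"moves": [[[1,-1.6,0,0,0],[1,-1.6,0,0,0],[1,-1.6,0,0,0],[1,-1.5,0,0,0],[1,0,0,0,0],[1,0,0,0,0]]]}}

```text
clock: 19.1
tcp_pos: [0.4528, 0.1851, 0.1036]
eef_rot: [[0.982, 0.188, -0.032], [0.188, -0.982, -0.004], [-0.033, -0.002, -0.999]]
ft_force: [0.9, -0.6, -0.9]
finger_gap: -0.0002
```

Run:
```python
from h import *
s=env.observe();print(s['clock'],s['tcp_pos'],s['ft_force'],s['finger_gap'],s['eef_rot'].round(3))
tip=s['tcp_pos']-s['eef_rot'][:,2]*.036
c=np.array([.4818,.1908,.1115]);ax=np.array([np.cos(.185),np.sin(.185),0])
print('along',(tip-c)@ax,'lat',(tip-c)@[-ax[1],ax[0],0],'up',tip[2]-.1115)
for n in ['scene','side']: cv2.imwrite(f'pics/{n}13.png',imaging.get_image(n)[:,:,::-1])
crop('pics/side13.png',170,240,320,360,5.2,'pics/side13c.png')
crop('pics/scene13.png',300,110,400,220,5.4,'pics/scene13c.png')
```

```text
19.1 [0.45281745 0.18512323 0.10359284] [ 0.90971406 -0.62185631 -0.89520813] -0.00016281128130435512 [[ 0.982  0.188 -0.032]
 [ 0.188 -0.982 -0.004]
 [-0.033 -0.002 -0.999]]
along -0.028355992045758293 lat -0.00030917069100073596 up 0.02807356424335271
```

View pics/side13c.png

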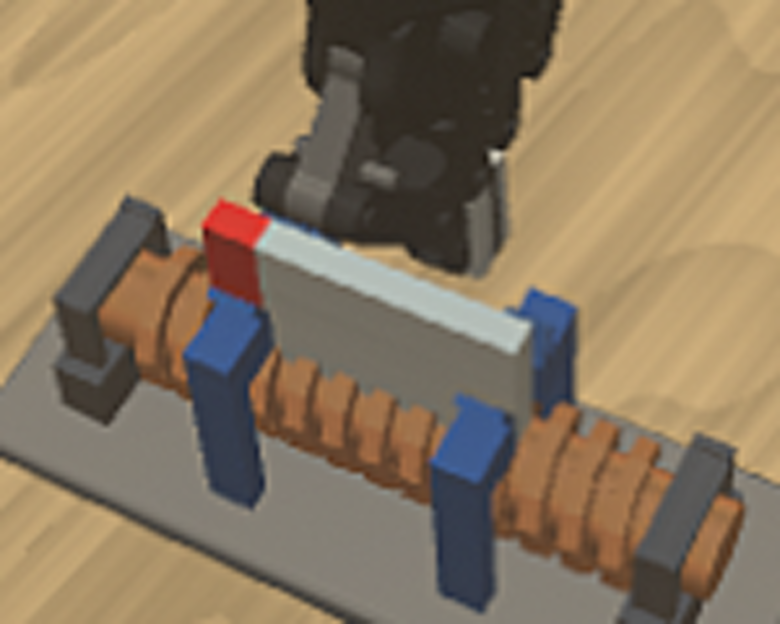

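View pics/scene13c.png

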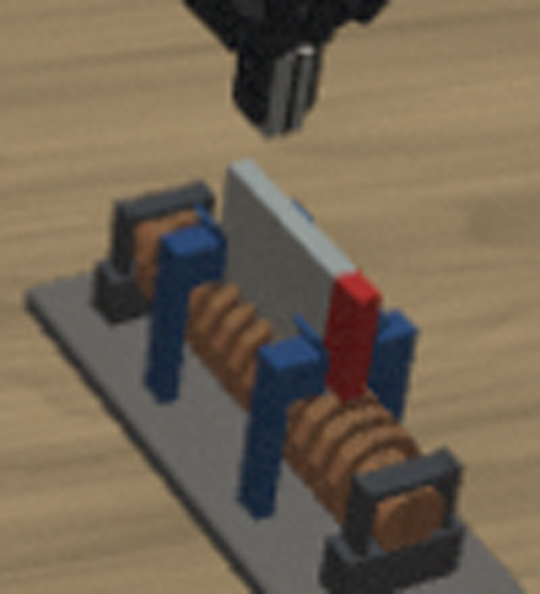

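The leaf is unmoved. I'll shift 6 mm further to the plain end and come down.

Request:
{"api": "drive_tool", "payload": {"moves": [[[1,-0.5,0,0.5,0],[1,0,0,0.8,0],[1,0,0,0.5,0],[1,0,0,0.2,0],[1,0,0,0.1,0]]]}}

```text
clock: 19.7
tcp_pos: [0.4484, 0.1841, 0.0802]
eef_rot: [[0.982, 0.187, -0.033], [0.187, -0.982, -0.005], [-0.033, -0.001, -0.999]]
ft_force: [-0.1, -0.7, -0.0]
finger_gap: -0.0001
```

Run:
```python
from h import *
s=env.observe();print(s['clock'],s['tcp_pos'],s['ft_force'])
tip=s['tcp_pos']-s['eef_rot'][:,2]*.036
c=np.array([.4818,.1908,.1115]);ax=np.array([np.cos(.185),np.sin(.185),0])
print('along',(tip-c)@ax,'lat',(tip-c)@[-ax[1],ax[0],0],'up',tip[2]-.1115)
```

```text
19.7 [0.44843648 0.18405772 0.08016335] [-0.09359217 -0.73165009 -0.00869291]
along -0.03284993964884199 lat -0.000523919561781581 up 0.004643838909393308
```

Request:
{"api": "drive_tool", "payload": {"moves": [[[1,0,0,0.1,0],[1,0,0,0.1,0],[1,0,0,0.1,0]]]}}

```text
clock: 20.0
tcp_pos: [0.4486, 0.1841, 0.0769]
eef_rot: [[0.982, 0.187, -0.032], [0.187, -0.982, -0.005], [-0.033, -0.001, -0.999]]
ft_force: [-1.0, 0.3, -0.1]
finger_gap: -0.0004
```

Request:
{"api": "drive_tool", "payload": {"moves": [[[1,0,0,0.1,0],[1,0,0,0.1,0]]]}}

```text
clock: 20.2
tcp_pos: [0.4487, 0.1843, 0.0753]
eef_rot: [[0.982, 0.187, -0.032], [0.187, -0.982, -0.005], [-0.032, -0.001, -0.999]]
ft_force: [-4.1, -2.0, 13.8]
finger_gap: 0.0001
```

Request:
{"api": "drive_tool", "payload": {"moves": [[[1,0,0,0.07,0],[1,0,0,0.07,0]]]}}

```text
clock: 20.4
tcp_pos: [0.4487, 0.1846, 0.0754]
eef_rot: [[0.982, 0.187, -0.032], [0.187, -0.982, -0.004], [-0.033, -0.002, -0.999]]
ft_force: [-3.0, -1.1, 8.5]
finger_gap: 0.0001
```

Request:
{"api": "drive_tool", "payload": {"moves": [[[1,0,0,-0.5,0],[1,0,0,-1.5,0],[1,0,0,-2.5,0],[1,0,0,-2.5,0],[1,0,0,-2,0],[1,0,0,0,0],[1,0,0,0,0]]]}}

```text
clock: 21.1
tcp_pos: [0.4516, 0.1847, 0.1696]
eef_rot: [[0.982, 0.187, -0.032], [0.187, -0.982, -0.004], [-0.032, -0.002, -0.999]]
ft_force: [-0.6, 0.1, -1.1]
finger_gap: -0.0007
```

Run:
```python
from h import *
s=env.observe();print(s['clock'],s['tcp_pos'],s['ft_force'])
np.savez('w14.npz',*info('wrist'))
for n in ['scene','side','wrist']: cv2.imwrite(f'pics/{n}14.png',imaging.get_image(n)[:,:,::-1])
crop('pics/side14.png',170,240,320,360,5.2,'pics/side14c.png')
a=cv2.imread('pics/side14.png').astype(int);b=cv2.imread('pics/side11.png').astype(int)
print('side diff rows in leaf area',np.abs(a-b)[278:345,205:275].mean())
```

```text
21.1 [0.45156308 0.18474534 0.16958089] [-0.63008557  0.14494059 -1.06527295]
side diff rows in leaf area 1.9875621890547264
```

View pics/side14c.png

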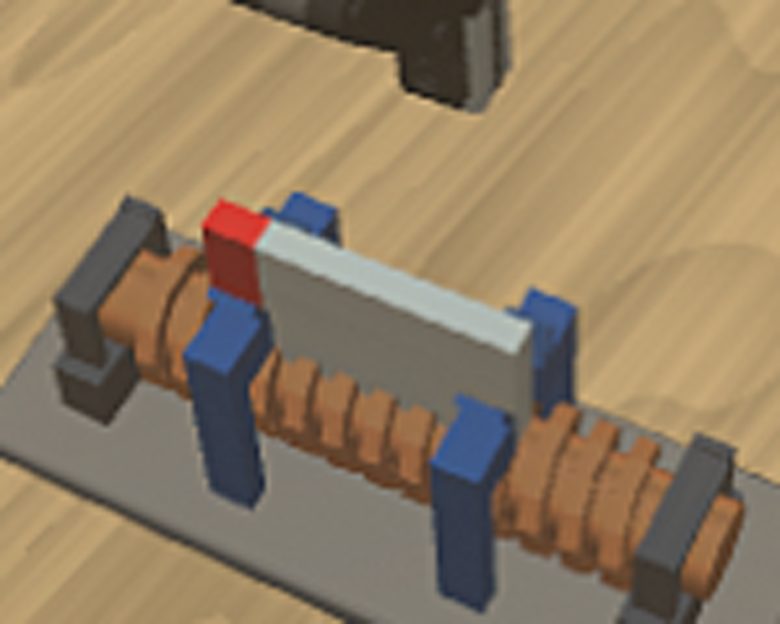

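View pics/scene14.png

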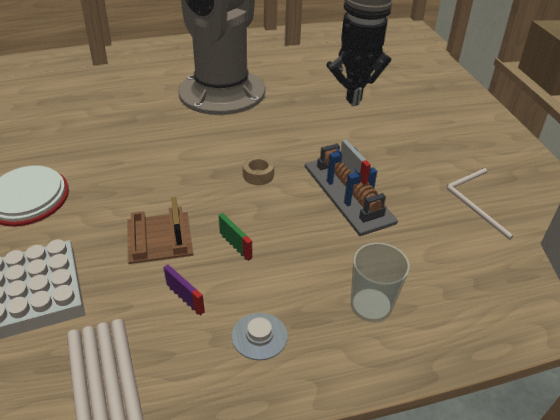

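The leaf sits level and unmoved after both presses, and everything else is in place. Handing in.

Run:
```python
from plant import env
print(env.hand_in())
```

```text
the job is handed in; nothing more can be done
None
```

The aluminium leaf is seated in the spindle's thread, let go and pressed on both ends. I handed the job in at about 21 s of the 64 s allowed; no verdict was reported.

**Seating:** After I lifted it from the rack and lowered it between the blue brackets, the leaf first stood on the crests. I slid it about 3 mm along the thread until it dropped. It bottomed about 5.7 mm below crest contact, which is full tooth depth.

**Rock test:** Closed fingers pressed the red end with up to about 11 N and the plain end with up to about 14 N. Contact heights at the two ends agreed within 0.2 mm. The most I measured on the spindle was about 17 N, against the 40 N limit.

**Last checks:** After release, the leaf's top edge measured about 112 mm high at both ends in the side and scene views. One corner match was poor, at 108 mm with a 3 mm residual. Pictures after the presses show the leaf unmoved and the fingers clear, with the other leaf, vase, nut and candle holder where they were.

**Disagreements:**
- **Fingertip height:** the real fingertips were about 33–36 mm above where the reported TCP put them. My first grasp closed just over the leaf and missed it, so I then went by the pictures and the felt contact.
- **Tool tilt:** the tool held a 0.02–0.04 rad tilt near the stand that I could not correct. The leaf still settled level once released.

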